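Unrivet, load and re-rivet a transit case for moisture tins

TASK

The transit case is closed with four plastic push rivets: draw all four white centre pins fully up to release them, then swing the orange lid open. Press every moisture tin's lid fully home and stand all the tins upright in the case; then shut the lid and only after that push all four pins fully home onto their collars again. Leave the other things on the bench where they are.

Things in the scene. Friction and masses are not known exactly. Their poses are not given: they have to be found in the camera images.
- case: Grey plastic transit case, fixed to the bench. Origin: centre of its underside. x points from its front to its hinge side, y to its left, z up. Outside 180 (x) by 340 (y) by 52 mm high to the rim, walls 6 mm, floor 6 mm thick; inside 168 by 328 by 46 mm deep, flat, without dividers; a small ledge (32 by 32 mm, level with the rim) in each inner corner carries a rivet.
- case_floor (a point): Centre of the case's inner floor, 6 mm above the bench; axes as the case's. Three yellow rings printed on the floor at x = 0, y = -98, 0, +98 mm suggest places for tins.
- case_lid (a joint): Hinge angle of the case's orange lid (180 by 340 by 8 mm plate) in rad: 0 = shut on the rim (as it starts), 1.57 = standing upright, up to 1.9 = leaning back. The hinge lies on the far (+x) rim of the case and is stiff: the lid stays at any angle, and needs about 2 to 6 N at its tab to swing.
- lid_hinge (a point): Middle of the hinge axis (axis along the case's y), on the far rim 52 mm above the bench. The frame is the lid's: its x axis lies in the plate and points away from the free edge, z is the normal of the lid's outer face. The plate reaches from 0 to 8 mm along this z.
- lid_tab (a point): Grip point in the middle of the pull tab: an orange tongue 10 mm thick and 40 mm wide (along the case's y) standing 34 mm out from the lid's free edge, with nothing beneath it. The point is 20 mm beyond the edge, 200 mm from the hinge axis, 57 mm above the bench when shut. It can be pinched across its 40 mm width from above and turns between the fingers as the lid swings.
- rivet_1 (a joint): How far the white centre pin of the front left (+y) push rivet is pressed in, in m: 0.012 = home (stop), its head then seated on the black collar (flush, 1 mm gap); 0 = drawn fully up (stop), rivet released. It moves at about 3.5 N, stays where it is left, and starts at 0.0105 to 0.012.
- rivet_1_top (a point): Centre of the top of that pin's head (white disc, 18 mm across, 10 mm thick, can be pinched). z = outward along the pin. Its black collar, 30 mm across, stands 5 mm over the lid. With the lid shut the top is 76 mm above the bench when home, 88 mm when up. Pins lie 22 mm from the lid's front edge or 30 mm from the hinge, 24 mm from the side edges.
- rivet_2 (a joint): How far the white centre pin of the front right (-y) push rivet is pressed in, in m: 0.012 = home (stop), its head then seated on the black collar (flush, 1 mm gap); 0 = drawn fully up (stop), rivet released. It moves at about 3.5 N, stays where it is left, and starts at 0.0105 to 0.012.
- rivet_2_top (a point): Centre of the top of that pin's head (white disc, 18 mm across, 10 mm thick, can be pinched). z = outward along the pin. Its black collar, 30 mm across, stands 5 mm over the lid. With the lid shut the top is 76 mm above the bench when home, 88 mm when up. Pins lie 22 mm from the lid's front edge or 30 mm from the hinge, 24 mm from the side edges.
- rivet_3 (a joint): How far the white centre pin of the rear left (+y), near the hinge push rivet is pressed in, in m: 0.012 = home (stop), its head then seated on the black collar (flush, 1 mm gap); 0 = drawn fully up (stop), rivet released. It moves at about 3.5 N, stays where it is left, and starts at 0.0105 to 0.012.
- rivet_3_top (a point): Centre of the top of that pin's head (white disc, 18 mm across, 10 mm thick, can be pinched). z = outward along the pin. Its black collar, 30 mm across, stands 5 mm over the lid. With the lid shut the top is 76 mm above the bench when home, 88 mm when up. Pins lie 22 mm from the lid's front edge or 30 mm from the hinge, 24 mm from the side edges.
- rivet_4 (a joint): How far the white centre pin of the rear right (-y), near the hinge push rivet is pressed in, in m: 0.012 = home (stop), its head then seated on the black collar (flush, 1 mm gap); 0 = drawn fully up (stop), rivet released. It moves at about 3.5 N, stays where it is left, and starts at 0.0105 to 0.012.
- rivet_4_top (a point): Centre of the top of that pin's head (white disc, 18 mm across, 10 mm thick, can be pinched). z = outward along the pin. Its black collar, 30 mm across, stands 5 mm over the lid. With the lid shut the top is 76 mm above the bench when home, 88 mm when up. Pins lie 22 mm from the lid's front edge or 30 mm from the hinge, 24 mm from the side edges.
- tin_1: Round aluminium moisture tin, 64 mm across its lid and 37 mm high when closed, about 0.12 kg (hidden variation); origin: centre of its underside, z up. May be absent. It may be gripped round its lid rim; the lid holds its weight.
- tin_1_lid (a joint): How far this tin's lid stands above its home seat, in m: 0 = pressed fully home; starts 0.005 to 0.009 up. The lid slides along the tin's axis and stays where it is left; it moves at about 6 N. At 0 its top is 37 mm above the tin's underside.
- tin_2: Round aluminium moisture tin, 59 mm across its lid and 32 mm high when closed, about 0.12 kg (hidden variation); origin: centre of its underside, z up. May be absent. It may be gripped round its lid rim; the lid holds its weight.
- tin_2_lid (a joint): How far this tin's lid stands above its home seat, in m: 0 = pressed fully home; starts 0.005 to 0.009 up. The lid slides along the tin's axis and stays where it is left; it moves at about 6 N. At 0 its top is 32 mm above the tin's underside.
- tin_3: Round aluminium moisture tin, 56 mm across its lid and 32 mm high when closed, about 0.12 kg (hidden variation); origin: centre of its underside, z up. May be absent. It may be gripped round its lid rim; the lid holds its weight.
- tin_3_lid (a joint): How far this tin's lid stands above its home seat, in m: 0 = pressed fully home; starts 0.005 to 0.009 up. The lid slides along the tin's axis and stays where it is left; it moves at about 6 N. At 0 its top is 32 mm above the tin's underside.
- timer: White bench timer with red buttons, 60x60x18 mm; origin: centre of its underside. Bystander, leave alone.
- tape_measure: Yellow tape measure, 31x76x62 mm; origin: centre of its underside. Bystander, leave alone.
- tape_roll: Roll of black tape lying flat, 62x60x19 mm; origin: centre of its underside. Bystander, leave alone.
There are look-alikes about, which are no part of the job. Leave any turquoise look-alike of the tin_3 alone.

How it is judged:
By the outcome, as a careful person would: the job done as asked, in the order asked, and still so for the second after the job is handed in, with the robot touching nothing.
Of tin_1, tin_2, tin_3 only 2 to 3 are there at a start; the rules pass over those that are not, and their reading is None.
At some moment in a run one of tin_1, tin_2, tin_3 may be knocked a few centimetres aside while the robot is not near it.
Once in a run the grip may slacken for a moment while it holds something.
It also fails if it takes over 210 s, if anything falls off the work surface, if the arm or the gripper's body presses on something with over 40 N, if the wrist force passes 120 N, or if a joint passes its speed limit or range.

ROBOT

A 6-joint arm with a two-finger parallel gripper is mounted at the origin on a cart in front of the work surface, level with it; the furniture and walls round the work are solid. World frame = base frame: x ahead of the robot, y to its left, z up, the work surface at z = 0. Lengths are in m, angles in rad, forces in N, time in s.
With the tool pointing down it reaches from about 0.3 to 0.875 m from the base axis. Payload 6.4 kg.
Tool frame: the origin (TCP) lies at the very end of the fingers, on their centre line; the grasp point (between the pads) lies tcp_to_grasp behind it (tcp_to_grasp is the distance from the TCP to the grasp point, in m); z points along the fingers, y is the line along which they close (so a half turn about z gives the same grasp; the last joint's range is limited). The gripper opens to 88 mm and grips with 3 to 60 N. Pads are 18 mm wide; open, the fingers measure 123 mm over their backs; the gripper's body (75 mm by 187 mm) begins 45 mm behind the grasp point.
Start: joints at [-1.424, 0.181, 1.607, -0, 1.354, -0.206], TCP at [0.199, -0.54, 0.239] pointing down, gripper open.
Joint ranges: [-2.99, 2.99], [-0.89, 2.07], [0.3, 2.58], [-1.14, 4.28], [0, 2.63], [-3.12, 3.12]. Speed limits (rad/s): [2.57, 2.57, 3.01, 3.14, 3.14, 3.14].

INTERFACE

Orientations are given as a 3x3 rotation matrix whose columns are the frame's x, y, z axes.
In Python, from station import * gives the robot as it stands. The module is installed in compiled form; this text tells all that it offers.
- The arm moves only by the shell command python3 -m creep 'ROWS' [FORCE]. ROWS is JSON, a list of rows, each an object with "translation": the shift along the tool's x, y, z in m, a list of three; "turn": the turn, a rotation vector about the tool's x, y, z in degrees, a list of three; "hand": the gripper's target within -1 to 1 (fully open at 1, half-way at 0, shut at -1). A call has 1 to 12 rows; each row shifts and turns the commanded pose from where the row before left it, along the tool's axes as they then stand; what a row does not reach is not made up. A row lasts 1/10 s, in which the tool goes at most 50 mm and 8.59 degrees, less where a joint would pass 70% of its speed; a pose out of reach is approached as far as the arm can. A call with a gripper value outside its range is refused whole. The fingers move at their own pace and stop on an object; FORCE is the grip in N (left out, the last holds). Time passes only in rows, so rows that do not move let the fingers close. It gives the time, the measured TCP pose, the force, the opening and the grip force at its end, in the units of the state.
- get_obs(): the state, without advancing time (a new reading comes with each control period).
- capture(name): name is "scene" or "top" or "wrist"; returns a dict with "image" (384x512x3 uint8, red, green, blue), "fx", "fy", "cx", "cy" (pixels), "origin" and "rotation" of the camera in the world. Camera axes: x right, y down, z forward; pixel columns grow to the right and rows downward; lengths in m; the calibration is good to about 2 mm. The wrist camera is an equidistant fisheye: a pixel r from the principal point sees the ray r / f radians off the axis. A picture is of the moment at which its call begins. There is no depth.
- job_done(): hands the job in; it is judged then, once.
Trained networks look in a picture, given as the dict that the camera call returned (one of the last four; its "shot" number tells which), for a name from the list of things; names that differ only in an ending like _2 or _b are one class to them, and where a whole thing is asked for, a point or a joint stands for the part that bears it (a point fixed in the world has none). Each returns a list of dicts, best first, with "score" (0 to 1); they miss things now and then, are a little off and sometimes report something else, mostly with a low value. They report only what shows in the picture. A call takes as long as a camera call. They do not tell look-alikes from the thing itself.
- look_for(picture, label): "extent" ([centre column, centre row, width, height] in pixels, round what is visible of it).
- outline_of(picture, label): "pixels" (384x512 bool, what is visible of it) and "extent" ([centre column, centre row, width, height] in pixels, round what is visible of it).
- pinpoint(picture, label): "xy" ([column, row] in pixels: a listed point, or the origin of a listed thing).
The state is a dict: "time": time; "joint_positions": joint angles; "joint_velocities": joint speeds; "joint_torque": joint torques, N m; "eef_pos": TCP position; "orientation": TCP orientation; "ft_force": force on the tool from outside, world axes, zero at the start; "wrist_torque": the same for the moment, N m; "gripper_width": finger opening in m; "gripper_force": force on a finger pad.
Only numpy, scipy, OpenCV 4.12 (cv2) and the standard library are available. Lean on these libraries where they do the work, as an engineer would, in place of code of your own. Each camera call takes 0.05 s, during which the arm holds its last target. There are 200 camera calls.

## Working session

There is one attempt and no reset: what is moved stays moved. The work goes in short steps, Python scripts to look and compute and a shell command to move; the robot and the scene stay as the last step left them, time stands still between calls to the robot, and variables do not carry over. Pictures are saved under pics/ and viewed, at most 14 in all, crops included, and the job is handed in when it is done.

```bash
mkdir -p pics; cat > h.py <<'E'
from station import *
import numpy as np, cv2
def ray(c,uv):
    x=(uv[0]-c["cx"])/c["fx"]; y=(uv[1]-c["cy"])/c["fy"]
    if c.get("fish"):
        r=np.hypot(x,y); s=np.sin(r)/r if r>1e-9 else 1; d=np.array([x*s,y*s,np.cos(r)])
    else: d=np.array([x,y,1.])
    return np.array(c["rotation"])@d
def cap(n):
    c=capture(n); c["fish"]=(n=="wrist"); return c
def at(c,uv,z):
    d=ray(c,uv); o=np.array(c["origin"]); return o+d*(z-o[2])/d[2]
def save(c,f,box=None,k=1):
    im=c["image"][:,:,::-1]
    if box: im=im[box[1]:box[3],box[0]:box[2]]
    cv2.imwrite("pics/"+f,cv2.resize(im,None,fx=k,fy=k,interpolation=cv2.INTER_CUBIC))
E
python3 - <<'E'
from h import *
np.set_printoptions(precision=3,suppress=True)
o=get_obs()
for k,v in o.items(): print(k,np.array(v).tolist())
a=cap("top");b=cap("scene")
A=np.zeros((384,1024,3),np.uint8);
save(a,"top.png",None,1.5);save(b,"scene.png",None,1.5)
print(a["origin"],b["origin"])
for n,z in [("rivet_1_top",.076),("lid_tab",.057),("lid_hinge",.052),("tin_1",0),("tin_2",0),("tin_3",0),("timer",0),("tape_measure",0),("tape_roll",0)]:
  for c in (a,b):
    print(n,[(round(p["score"],2),np.round(p["xy"]),at(c,p["xy"],z)[:2]) for p in pinpoint(c,n)])
E
```

```text
time 0.0
joint_positions [-1.424310948113942, 0.18153746971523377, 1.607949348239207, -4.6363087018990273e-07, 1.3538287817776788, -0.20628800371752473]
joint_velocities [-0.00047172576645724987, -0.00043832510403029196, -0.00022599020464071087, 0.0021221090793852103, 0.0005715991707563019, 0.0012333213603276992]
joint_torque [-0.0008925785550673027, -43.387531042099, -34.18475031852722, 0.07006569067016244, 0.03875603433698416, -0.00015396984508697642]
eef_pos [0.1986088190824857, -0.5390571814649884, 0.23784050771157733]
orientation [[0.9384181244430445, 0.34550160672098984, -0.00025193255699885493], [0.34550151878911234, -0.938416642778544, 0.0017044267844587011], [0.0003524644882232914, -0.0016865080673977523, -0.99999851572856]]
ft_force [0.06423606207470497, 0.577016643530135, -0.9384225659118521]
wrist_torque [-0.015374813020096174, -0.057666976979374604, 0.0012768903256312344]
gripper_force 0.0
gripper_width 0.08807273883483445
[ 0.46  -0.104  1.376] [-0.374 -0.751  0.663]
rivet_1_top [(0.49, array([159., 217.]), array([0.474, 0.183]))]
rivet_1_top []
lid_tab [(0.72, array([2
[... 2096 characters left out ...]
.92, array([364., 293.]), array([ 0.387, -0.565])), (0.67, array([264., 236.]), array([ 0.458, -0.21 ])), (0.63, array([272., 260.]), array([ 0.369, -0.298])), (0.6, array([321., 286.]), array([ 0.351, -0.462])), (0.52, array([283., 224.]), array([ 0.554, -0.224])), (0.52, array([297., 239.]), array([ 0.505, -0.306]))]
timer [(0.84, array([128., 214.]), array([0.485, 0.3  ]))]
timer [(0.62, array([157., 186.]), array([0.513, 0.339]))]
tape_measure [(0.67, array([119., 248.]), array([0.377, 0.326]))]
tape_measure [(0.61, array([131., 201.]), array([0.371, 0.32 ]))]
tape_roll [(0.52, array([259., 134.]), array([ 0.742, -0.131]))]
tape_roll [(0.54, array([286., 189.]), array([ 0.785, -0.1  ]))]
```

View pics/top.png

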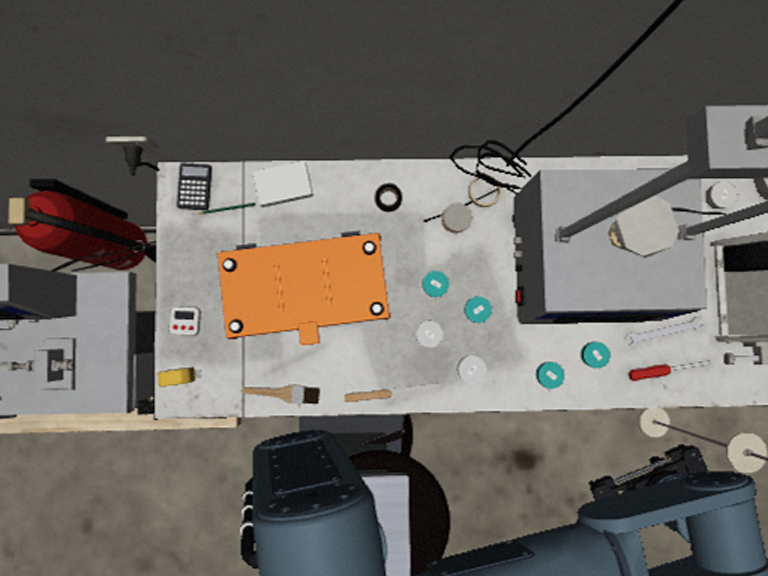

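View pics/scene.png

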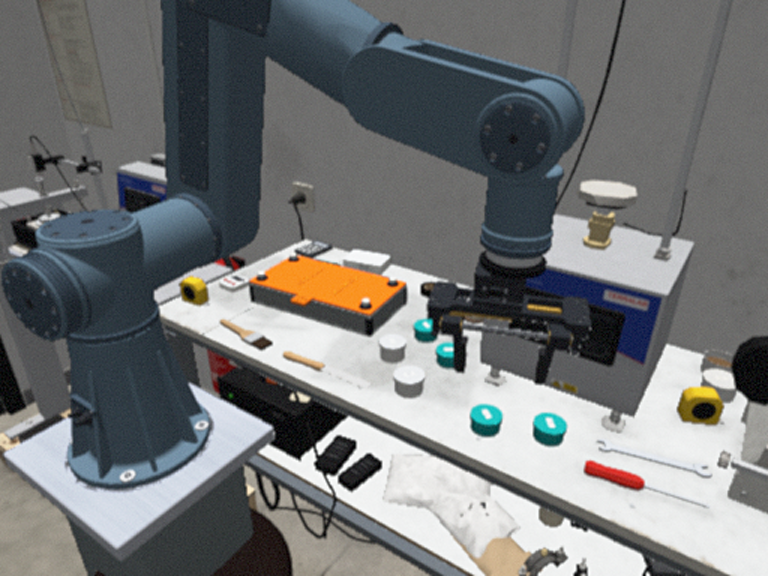

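Top view: the case is at centre-left with rivets near (153,177), (246,165), (157,217) and (251,206), in native pixels. There are two silver tins at (286,222) and (315,246), turquoise look-alikes, and an unclear grey disc at (304,144).

```bash
cat >> h.py <<'E'
def blob(c,p,r,f):
    u,v=map(int,p); im=c["image"][v-r:v+r+1,u-r:u+r+1].astype(int)
    m=f(im); y,x=np.nonzero(m); return np.array([x.mean()+u-r,y.mean()+v-r]),m.sum()
CASE=np.array([[-.068,.146],[-.068,-.146],[.060,.146],[.060,-.146]])
def fit(P,Q):
    a,b=P-P.mean(0),Q-Q.mean(0)
    th=np.arctan2((a[:,0]*b[:,1]-a[:,1]*b[:,0]).sum(),(a*b).sum())
    R=np.array([[np.cos(th),-np.sin(th)],[np.sin(th),np.cos(th)]])
    return th,Q.mean(0)-R@P.mean(0),R
E
python3 - <<'E'
from h import *
np.set_printoptions(precision=4,suppress=True)
a=cap("top")
w=lambda im:(im.min(2)>150)&(im.max(2)-im.min(2)<50)
Q=[]
for p in [(157,217),(251,206),(153,177),(246,165)]:
    uv,n=blob(a,p,6,w); Q.append(at(a,uv,.076)[:2]); print(uv,n,Q[-1])
Q=np.array(Q);th,t,R=fit(CASE,Q); print("case",th,t,"res",Q-(CASE@R.T+t))
print("tab",R@[-.11,0]+t, "hinge",R@[.09,0]+t)
for p in [(286,222),(315,246),(304,144)]: print(p,at(a,p,.04))
save(a,"crop.png",(250,110,350,270),4)
E
```

```text
[156.0909 216.9091] 22 [0.4736 0.1911]
[250.7083 205.    ] 24 [ 0.5047 -0.0984]
[151.5    175.7273] 22 [0.6003 0.2053]
[245.6  164.04] 25 [ 0.6318 -0.0847]
case 0.10777708900720412 [0.5566 0.0537] res [[ 0.0004 -0.0005]
 [-0.      0.0003]
 [-0.0002 -0.    ]
 [-0.0001  0.0002]]
tab [0.4472 0.0419] hinge [0.6461 0.0634]
(286, 222) [ 0.4503 -0.2086  0.04  ]
(315, 246) [ 0.3734 -0.2981  0.04  ]
(304, 144) [ 0.6982 -0.2723  0.04  ]
```

View pics/crop.png

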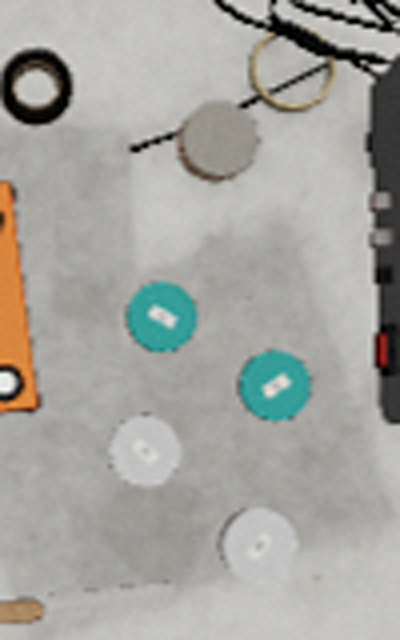

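The grey disc has no label, so I take it as background. That leaves two silver tins. Next I approach rivet 2.

```bash
cat >> h.py <<'E'
def d(x,y,z,yaw=None):
    o=get_obs(); R=np.array(o["orientation"]); v=np.array([x,y,z])-o["eef_pos"]
    print("tool delta mm",np.round(R.T@v*1000,1),"yaw",round(np.degrees(np.arctan2(R[1,0],R[0,0])),2),"w",round(o["gripper_width"],4),"F",np.round(o["ft_force"],1),"t",round(o["time"],1))
E
python3 -m creep '[{"translation":[0,0,0],"turn":[0,0,7],"hand":-0.4},{"translation":[0,0,0],"turn":[0,0,7],"hand":-0.4},{"translation":[0.0125,-0.039,0],"turn":[0,0,0],"hand":-0.4},{"translation":[0.0125,-0.039,0],"turn":[0,0,0],"hand":-0.4},{"translation":[0.0125,-0.039,0],"turn":[0,0,0],"hand":-0.4},{"translation":[0.0125,-0.039,0],"turn":[0,0,0],"hand":-0.4},{"translation":[0.0125,-0.039,0],"turn":[0,0,0],"hand":-0.4},{"translation":[0.0125,-0.039,0],"turn":[0,0,0],"hand":-0.4},{"translation":[0,0,0],"turn":[0,0,0],"hand":-0.4}]' 30
python3 - <<'E'
from h import *
d(.5047,-.0984,.15); print(tcp_to_grasp)
E
```

```text
time: 1.95
eef_pos: [0.2485, -0.2952, 0.2385]
orientation: [[0.994, 0.111, 0.0], [0.111, -0.994, 0.001], [0.001, -0.001, -1.0]]
ft_force: [1.1, -0.2, -1.1]
gripper_width: 0.0266
gripper_force: 0.0
tool delta mm [ 276.4 -166.9   88.8] yaw 6.4 w 0.0266 F [ 1.1 -0.2 -1.1] t 1.9
0.0187
```

```bash

python3 -m creep '[{"translation":[0.040,-0.024,0.0],"turn":[0,0,0],"hand":-0.4},{"translation":[0.040,-0.024,0.0],"turn":[0,0,0],"hand":-0.4},{"translation":[0.040,-0.024,0.015],"turn":[0,0,0],"hand":-0.4},{"translation":[0.040,-0.024,0.015],"turn":[0,0,0],"hand":-0.4},{"translation":[0.040,-0.024,0.015],"turn":[0,0,0],"hand":-0.4},{"translation":[0.040,-0.024,0.02],"turn":[0,0,0],"hand":-0.4},{"translation":[0.036,-0.023,0.023],"turn":[0,0,0],"hand":-0.4},{"translation":[0,0,0],"turn":[0,0,0],"hand":-0.4},{"translation":[0,0,0],"turn":[0,0,0],"hand":-0.4}]'
python3 - <<'E'
from h import *
d(.5047,-.0984,.15); c=cap("wrist"); save(c,"w1.png",None,1.5); print(c["fx"],c["cx"],c["cy"],c["origin"])
for p in pinpoint(c,"rivet_2_top"): print(p["score"],p["xy"],at(c,p["xy"],.076))
E
```

```text
time: 2.85
eef_pos: [0.5037, -0.1031, 0.1499]
orientation: [[0.994, 0.11, -0.002], [0.11, -0.994, 0.001], [-0.002, -0.001, -1.0]]
ft_force: [-0.9, -1.3, -0.4]
gripper_width: 0.0264
gripper_force: 0.0
tool delta mm [ 1.5 -4.5 -0.1] yaw 6.34 w 0.0264 F [-0.9 -1.3 -0.4] t 2.9
297.3186396354542 253.22105282433023 190.57504193311942 [ 0.58516537 -0.09402525  0.29683564]
0.96 [246.7, 197.8] [ 0.5064425  -0.09709027  0.076     ]
```

View pics/w1.png

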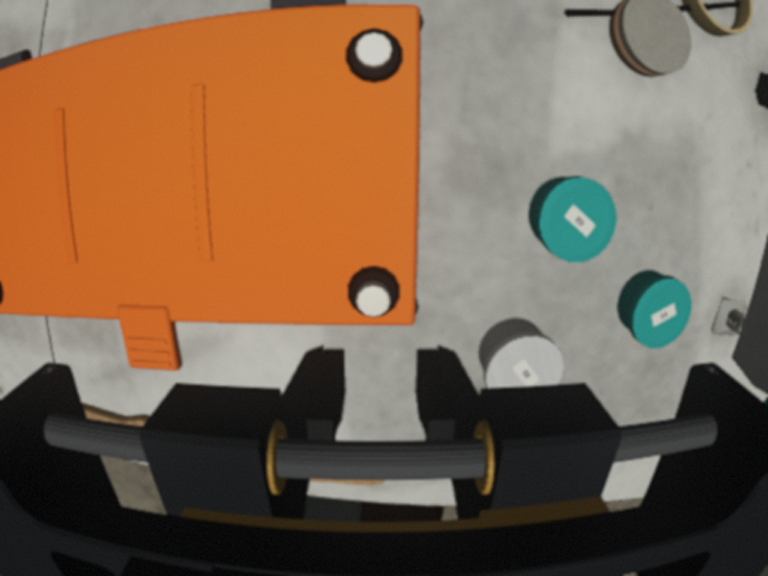

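The wrist view shows the rivet 2 head at (249,200) native, within 2 mm of the estimate. I'll descend and pull it.

```bash

python3 -m creep '[{"translation":[0.0025,-0.005,0.035],"turn":[0,0,0],"hand":-0.4},{"translation":[0,0,0.03],"turn":[0,0,0],"hand":-0.4},{"translation":[0,0,0.012],"turn":[0,0,0],"hand":-0.4},{"translation":[0,0,0.005],"turn":[0,0,0],"hand":-0.4},{"translation":[0,0,0],"turn":[0,0,0],"hand":-0.4},{"translation":[0,0,0],"turn":[0,0,0],"hand":-1},{"translation":[0,0,0],"turn":[0,0,0],"hand":-1},{"translation":[0,0,0],"turn":[0,0,0],"hand":-1},{"translation":[0,0,0],"turn":[0,0,0],"hand":-1}]' 25
python3 -m creep '[{"translation":[0,0,-0.003],"turn":[0,0,0],"hand":-1},{"translation":[0,0,-0.003],"turn":[0,0,0],"hand":-1}]' 25
python3 -m creep '[{"translation":[0,0,-0.003],"turn":[0,0,0],"hand":-1},{"translation":[0,0,-0.003],"turn":[0,0,0],"hand":-1},{"translation":[0,0,-0.002],"turn":[0,0,0],"hand":-1},{"translation":[0,0,0],"turn":[0,0,0],"hand":-1}]' 25
```

```text
time: 3.85
eef_pos: [0.5066, -0.0988, 0.0702]
orientation: [[0.994, 0.108, 0.002], [0.108, -0.994, -0.002], [0.002, 0.002, -1.0]]
ft_force: [-0.1, -2.1, 3.6]
gripper_width: 0.0164
gripper_force: 25.0
time: 4.05
eef_pos: [0.5065, -0.0988, 0.0753]
orientation: [[0.994, 0.108, 0.002], [0.108, -0.994, -0.001], [0.002, 0.001, -1.0]]
ft_force: [4.3, -4.1, -3.2]
gripper_width: 0.0168
gripper_force: 25.0
time: 4.45
eef_pos: [0.507, -0.0988, 0.0834]
orientation: [[0.994, 0.108, 0.003], [0.108, -0.994, -0.001], [0.003, 0.002, -1.0]]
ft_force: [5.6, -2.5, -3.7]
gripper_width: 0.0166
gripper_force: 25.0
```

```bash

python3 -m creep '[{"translation":[0,0,-0.002],"turn":[0,0,0],"hand":-1},{"translation":[0,0,0],"turn":[0,0,0],"hand":-1}]' 25
python3 -m creep '[{"translation":[0,0,-0.002],"turn":[0,0,0],"hand":-1},{"translation":[0,0,0],"turn":[0,0,0],"hand":-1}]' 25
python3 -m creep '[{"translation":[0,0,-0.002],"turn":[0,0,0],"hand":-1},{"translation":[0,0,0],"turn":[0,0,0],"hand":-1}]' 25
python3 - <<'E'
from h import *
c=cap("wrist"); save(c,"w2.png",(150,120,350,300),3)
for p in pinpoint(c,"rivet_2_top")[:3]: print(p["score"],p["xy"],at(c,p["xy"],.088))
E
```

```text
time: 4.65
eef_pos: [0.5074, -0.0987, 0.0854]
orientation: [[0.994, 0.108, 0.004], [0.108, -0.994, -0.001], [0.004, 0.002, -1.0]]
ft_force: [7.9, -2.8, -5.8]
gripper_width: 0.0165
gripper_force: 25.0
time: 4.85
eef_pos: [0.5078, -0.0987, 0.0875]
orientation: [[0.994, 0.108, 0.005], [0.108, -0.994, -0.001], [0.005, 0.002, -1.0]]
ft_force: [9.7, -2.3, -6.9]
gripper_width: 0.0165
gripper_force: 25.0
time: 5.05
eef_pos: [0.5083, -0.0986, 0.0896]
orientation: [[0.994, 0.108, 0.006], [0.108, -0.994, -0.001], [0.006, 0.002, -1.0]]
ft_force: [10.3, -0.8, -5.6]
gripper_width: 0.0166
gripper_force: 25.0
0.59 [254.1, 255.0] [ 0.50245838 -0.09943467  0.088     ]
```

View pics/w2.png

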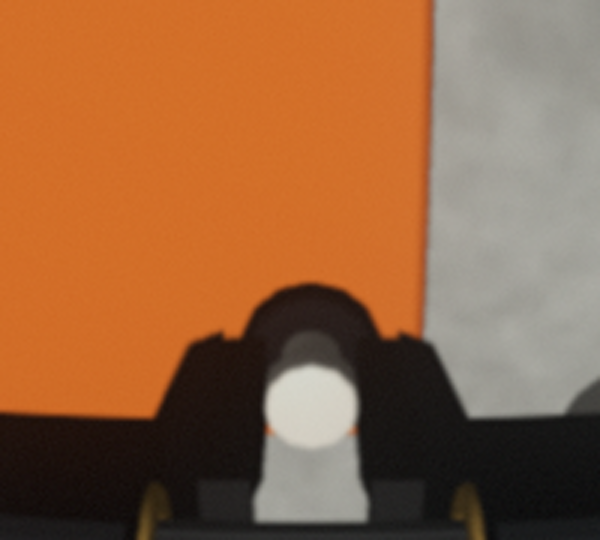

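```bash

python3 -m creep '[{"translation":[0,0,0],"turn":[0,0,0],"hand":-0.4},{"translation":[0,0,0],"turn":[0,0,0],"hand":-0.4},{"translation":[0,0,-0.04],"turn":[0,0,0],"hand":-0.4},{"translation":[0,0,-0.02],"turn":[0,0,0],"hand":-0.4},{"translation":[0,0,0],"turn":[0,0,0],"hand":-0.4},{"translation":[0,0,0],"turn":[0,0,0],"hand":-0.4}]' 25
python3 - <<'E'
from h import *
o=get_obs(); print(o["ft_force"])
c=cap("wrist"); w=lambda im:(im.min(2)>130)&(im.max(2)-im.min(2)<50)
for p in pinpoint(c,"rivet_2_top")[:2]:
  uv,n=blob(c,p["xy"],14,w); print(p["score"],p["xy"],uv,n,[at(c,uv,z)[:2] for z in (.076,.088)])
c=cap("top")
for q in [(157,217),(251,206),(153,177),(246,165)]:
    uv,n=blob(c,q,6,w); print(uv,n,at(c,uv,.076)[:2])
E
```

```text
time: 5.75
eef_pos: [0.5052, -0.0979, 0.1486]
orientation: [[0.994, 0.108, -0.0], [0.108, -0.994, 0.0], [-0.0, -0.0, -1.0]]
ft_force: [0.4, 0.0, -1.6]
gripper_width: 0.0262
gripper_force: 0.0
[ 0.4372982   0.02438253 -1.59457022]
0.6 [253.8, 207.0] [254.78987342 209.69367089] 395 [array([ 0.49923278, -0.0992922 ]), array([ 0.50399223, -0.09872574])]
[155.25925926 216.59259259] 27 [0.47463389 0.19362664]
[nan nan] 0 [nan nan]
[151.5 175. ] 26 [0.60257947 0.20533844]
[245.59259259 163.92592593] 27 [ 0.63214956 -0.08473229]h.py:19: RuntimeWarning: Mean of empty slice.
  m=f(im); y,x=np.nonzero(m); return np.array([x.mean()+u-r,y.mean()+v-r]),m.sum()
  ret = ret.dtype.type(ret / rcount)
```

Rivet 2 is up, since its head agrees with z = 0.088. Next are rivets 4 and 3.

```bash

python3 -m creep '[{"translation":[0.045,0,0],"turn":[0,0,0],"hand":-0.4},{"translation":[0.045,0,0],"turn":[0,0,0],"hand":-0.4},{"translation":[0.037,0.0005,0],"turn":[0,0,0],"hand":-0.4},{"translation":[0,0,0.03],"turn":[0,0,0],"hand":-0.4},{"translation":[0,0,0.03],"turn":[0,0,0],"hand":-0.4},{"translation":[0,0,0.012],"turn":[0,0,0],"hand":-0.4},{"translation":[0,0,0],"turn":[0,0,0],"hand":-0.4},{"translation":[0,0,0],"turn":[0,0,0],"hand":-0.4}]' 25
python3 - <<'E'
from h import *
d(.6318,-.0847,.068)
c=cap("wrist"); save(c,"w3.png",(150,120,350,300),3)
E
```

```text
time: 6.7
eef_pos: [0.632, -0.085, 0.0774]
orientation: [[0.994, 0.108, 0.0], [0.108, -0.994, -0.0], [0.0, 0.0, -1.0]]
ft_force: [-0.1, -0.3, -0.0]
gripper_width: 0.0267
gripper_force: 0.0
tool delta mm [-0.2 -0.4  9.4] yaw 6.2 w 0.0267 F [-0.1 -0.3 -0. ] t 6.7
```

View pics/w3.png

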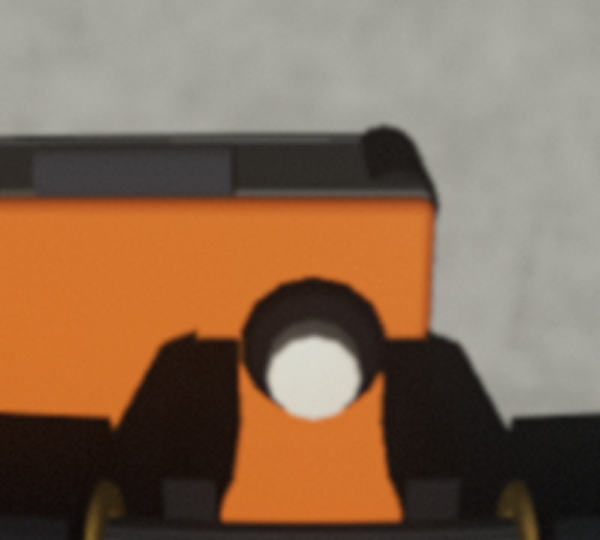

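The rivet head is centred between the fingers at about (255,247) native.

```bash

python3 -m creep '[{"translation":[0,0,0.006],"turn":[0,0,0],"hand":-0.4},{"translation":[0,0,0.003],"turn":[0,0,0],"hand":-0.4},{"translation":[0,0,0],"turn":[0,0,0],"hand":-0.4},{"translation":[0,0,0],"turn":[0,0,0],"hand":-1},{"translation":[0,0,0],"turn":[0,0,0],"hand":-1},{"translation":[0,0,0],"turn":[0,0,0],"hand":-1},{"translation":[0,0,0],"turn":[0,0,0],"hand":-1}]' 25
python3 -m creep '[{"translation":[0,0,-0.003],"turn":[0,0,0],"hand":-1},{"translation":[0,0,-0.003],"turn":[0,0,0],"hand":-1},{"translation":[0,0,-0.003],"turn":[0,0,0],"hand":-1},{"translation":[0,0,-0.003],"turn":[0,0,0],"hand":-1},{"translation":[0,0,-0.003],"turn":[0,0,0],"hand":-1},{"translation":[0,0,-0.002],"turn":[0,0,0],"hand":-1},{"translation":[0,0,0],"turn":[0,0,0],"hand":-1}]' 25
python3 -m creep '[{"translation":[0,0,0],"turn":[0,0,0],"hand":-0.4},{"translation":[0,0,0],"turn":[0,0,0],"hand":-0.4},{"translation":[0,0,-0.04],"turn":[0,0,0],"hand":-0.4},{"translation":[0,0,-0.02],"turn":[0,0,0],"hand":-0.4},{"translation":[0,0,0],"turn":[0,0,0],"hand":-0.4},{"translation":[0,0,0],"turn":[0,0,0],"hand":-0.4}]' 25
cat >> h.py <<'E'
def riv(name):
    c=cap("wrist"); w=lambda im:(im.min(2)>130)&(im.max(2)-im.min(2)<50)
    for p in pinpoint(c,name)[:3]:
        uv,n=blob(c,p["xy"],14,w); print(p["score"],p["xy"],uv,n,[at(c,uv,z)[:2].round(4) for z in (.076,.088)])
E
python3 - <<'E'
from h import *
d(.600,.2055,.08); riv("rivet_4_top")
E
```

```text
time: 7.45
eef_pos: [0.6321, -0.0855, 0.0683]
orientation: [[0.994, 0.108, 0.0], [0.108, -0.994, -0.001], [0.0, 0.001, -1.0]]
ft_force: [-0.3, -4.2, -0.3]
gripper_width: 0.0169
gripper_force: 25.0
time: 8.15
eef_pos: [0.6315, -0.0854, 0.0822]
orientation: [[0.994, 0.108, -0.001], [0.108, -0.994, -0.0], [-0.001, 0.0, -1.0]]
ft_force: [8.9, -6.2, -19.8]
gripper_width: 0.0165
gripper_force: 25.0
time: 8.75
eef_pos: [0.6321, -0.0845, 0.1455]
orientation: [[0.994, 0.109, 0.001], [0.109, -0.994, 0.0], [0.001, 0.0, -1.0]]
ft_force: [0.0, 0.1, -0.3]
gripper_width: 0.0265
gripper_force: 0.0
tool delta mm [  -0.5 -291.8   65.5] yaw 6.23 w 0.0265 F [ 0.   0.1 -0.3] t 8.8
0.61 [250.5, 204.7] [254.248 207.608] 375 [array([ 0.6291, -0.0852]), array([ 0.6338, -0.0847])]
```

```bash

python3 -m creep '[{"translation":[0,-0.042,0],"turn":[0,0,0],"hand":-0.4},{"translation":[0,-0.042,0],"turn":[0,0,0],"hand":-0.4},{"translation":[0,-0.042,0],"turn":[0,0,0],"hand":-0.4},{"translation":[0,-0.042,0],"turn":[0,0,0],"hand":-0.4},{"translation":[0,-0.042,0],"turn":[0,0,0],"hand":-0.4},{"translation":[0,-0.042,0],"turn":[0,0,0],"hand":-0.4},{"translation":[-0.0005,-0.04,0],"turn":[0,0,0],"hand":-0.4},{"translation":[0,0,0.03],"turn":[0,0,0],"hand":-0.4},{"translation":[0,0,0.02],"turn":[0,0,0],"hand":-0.4},{"translation":[0,0,0],"turn":[0,0,0],"hand":-0.4},{"translation":[0,0,0],"turn":[0,0,0],"hand":-0.4}]' 25
python3 - <<'E'
from h import *
d(.600,.2055,.068); riv("rivet_3_top")
E
```

```text
time: 9.95
eef_pos: [0.599, 0.2052, 0.0939]
orientation: [[0.994, 0.108, -0.003], [0.108, -0.994, -0.0], [-0.003, -0.0, -1.0]]
ft_force: [0.7, 0.6, 0.7]
gripper_width: 0.0266
gripper_force: 0.0
tool delta mm [ 1.1 -0.2 25.9] yaw 6.2 w 0.0266 F [0.7 0.6 0.7] t 9.9
0.74 [252.0, 230.2] [253.89259259 229.13333333] 540 [array([0.6018, 0.2054]), array([0.6075, 0.2061])]
```

```bash

python3 -m creep '[{"translation":[0.0015,0,0.015],"turn":[0,0,0],"hand":-0.4},{"translation":[0,0,0.008],"turn":[0,0,0],"hand":-0.4},{"translation":[0,0,0.003],"turn":[0,0,0],"hand":-0.4},{"translation":[0,0,0],"turn":[0,0,0],"hand":-0.4},{"translation":[0,0,0],"turn":[0,0,0],"hand":-1},{"translation":[0,0,0],"turn":[0,0,0],"hand":-1},{"translation":[0,0,0],"turn":[0,0,0],"hand":-1},{"translation":[0,0,0],"turn":[0,0,0],"hand":-1}]' 25
python3 -m creep '[{"translation":[0,0,-0.003],"turn":[0,0,0],"hand":-1},{"translation":[0,0,-0.003],"turn":[0,0,0],"hand":-1},{"translation":[0,0,-0.003],"turn":[0,0,0],"hand":-1},{"translation":[0,0,-0.003],"turn":[0,0,0],"hand":-1},{"translation":[0,0,-0.003],"turn":[0,0,0],"hand":-1},{"translation":[0,0,-0.002],"turn":[0,0,0],"hand":-1},{"translation":[0,0,0],"turn":[0,0,0],"hand":-1}]' 25
python3 -m creep '[{"translation":[0,0,0],"turn":[0,0,0],"hand":-0.4},{"translation":[0,0,0],"turn":[0,0,0],"hand":-0.4},{"translation":[0,0,-0.04],"turn":[0,0,0],"hand":-0.4},{"translation":[0,0,-0.02],"turn":[0,0,0],"hand":-0.4},{"translation":[0,0,0],"turn":[0,0,0],"hand":-0.4},{"translation":[0,0,0],"turn":[0,0,0],"hand":-0.4}]' 25
python3 - <<'E'
from h import *
riv("rivet_3_top");d(.4740,.192,.092)
E
```

```text
time: 10.85
eef_pos: [0.6015, 0.205, 0.0692]
orientation: [[0.994, 0.108, 0.0], [0.108, -0.994, -0.001], [0.0, 0.001, -1.0]]
ft_force: [0.3, -4.0, -1.0]
gripper_width: 0.0167
gripper_force: 25.0
time: 11.55
eef_pos: [0.6008, 0.2049, 0.0835]
orientation: [[0.994, 0.108, -0.001], [0.108, -0.994, -0.001], [-0.001, 0.0, -1.0]]
ft_force: [7.5, -3.2, -17.1]
gripper_width: 0.0163
gripper_force: 25.0
time: 12.15
eef_pos: [0.6015, 0.206, 0.1468]
orientation: [[0.994, 0.109, 0.002], [0.109, -0.994, 0.001], [0.002, -0.001, -1.0]]
ft_force: [-0.7, 0.2, -0.3]
gripper_width: 0.0267
gripper_force: 0.0
0.56 [252.2, 208.3] [254.77748691 207.37434555] 382 [array([0.5984, 0.2049]), array([0.603 , 0.2055])]
tool delta mm [-1.27e+02 -1.00e-01  5.31e+01] yaw 6.23 w 0.0262 F [ 0.   0.5 -0.5] t 12.2
```

```bash

python3 -m creep '[{"translation":[-0.045,0,0],"turn":[0,0,0],"hand":-0.4},{"translation":[-0.045,0,0],"turn":[0,0,0],"hand":-0.4},{"translation":[-0.037,0,0],"turn":[0,0,0],"hand":-0.4},{"translation":[0,0,0.03],"turn":[0,0,0],"hand":-0.4},{"translation":[0,0,0.023],"turn":[0,0,0],"hand":-0.4},{"translation":[0,0,0],"turn":[0,0,0],"hand":-0.4},{"translation":[0,0,0],"turn":[0,0,0],"hand":-0.4}]' 25
python3 - <<'E'
from h import *
riv("rivet_1_top");d(.4745,.192,.068)
E
```

```text
time: 12.95
eef_pos: [0.4744, 0.1917, 0.0923]
orientation: [[0.994, 0.108, -0.002], [0.108, -0.994, -0.0], [-0.002, 0.0, -1.0]]
ft_force: [-0.7, -0.5, 0.8]
gripper_width: 0.0264
gripper_force: 0.0
0.93 [254.7, 237.7] [253.77701544 239.        ] 583 [array([0.4712, 0.1913]), array([0.4774, 0.192 ])]
tool delta mm [-1.3 -0.3 25.7] yaw 6.21 w 0.0262 F [ 0.4  0.6 -0.2] t 13.1
```

```bash

python3 -m creep '[{"translation":[-0.0025,0,0.014],"turn":[0,0,0],"hand":-0.4},{"translation":[0,0,0.008],"turn":[0,0,0],"hand":-0.4},{"translation":[0,0,0.003],"turn":[0,0,0],"hand":-0.4},{"translation":[0,0,0],"turn":[0,0,0],"hand":-0.4},{"translation":[0,0,0],"turn":[0,0,0],"hand":-1},{"translation":[0,0,0],"turn":[0,0,0],"hand":-1},{"translation":[0,0,0],"turn":[0,0,0],"hand":-1},{"translation":[0,0,0],"turn":[0,0,0],"hand":-1}]' 25
python3 -m creep '[{"translation":[0,0,-0.003],"turn":[0,0,0],"hand":-1},{"translation":[0,0,-0.003],"turn":[0,0,0],"hand":-1},{"translation":[0,0,-0.003],"turn":[0,0,0],"hand":-1},{"translation":[0,0,-0.003],"turn":[0,0,0],"hand":-1},{"translation":[0,0,-0.003],"turn":[0,0,0],"hand":-1},{"translation":[0,0,-0.002],"turn":[0,0,0],"hand":-1},{"translation":[0,0,0],"turn":[0,0,0],"hand":-1}]' 25
python3 -m creep '[{"translation":[0,0,0],"turn":[0,0,0],"hand":-0.4},{"translation":[0,0,0],"turn":[0,0,0],"hand":-0.4},{"translation":[0,0,-0.04],"turn":[0,0,0],"hand":-0.4},{"translation":[0,0,-0.02],"turn":[0,0,0],"hand":-0.4},{"translation":[0,0,0],"turn":[0,0,0],"hand":-0.4},{"translation":[0,0,0],"turn":[0,0,0],"hand":-0.4}]' 25
python3 - <<'E'
from h import *
riv("rivet_1_top");d(.4472,.0419,.05)
c=cap("scene"); save(c,"s2.png",(150,150,300,240),5)
E
```

```text
time: 13.85
eef_pos: [0.4731, 0.1913, 0.0684]
orientation: [[0.994, 0.108, 0.001], [0.108, -0.994, -0.0], [0.001, 0.0, -1.0]]
ft_force: [1.8, -2.1, 1.6]
gripper_width: 0.017
gripper_force: 25.5
time: 14.55
eef_pos: [0.4745, 0.1914, 0.0856]
orientation: [[0.994, 0.108, 0.004], [0.108, -0.994, 0.0], [0.004, 0.0, -1.0]]
ft_force: [8.7, -2.7, -4.0]
gripper_width: 0.0166
gripper_force: 25.0
time: 15.15
eef_pos: [0.4721, 0.1917, 0.1447]
orientation: [[0.994, 0.108, -0.0], [0.108, -0.994, 0.0], [-0.0, -0.0, -1.0]]
ft_force: [-1.0, 0.4, 0.3]
gripper_width: 0.0266
gripper_force: 0.0
0.93 [254.7, 208.5] [254.10739857 208.80668258] 419 [array([0.4684, 0.1911]), array([0.4731, 0.1916])]
0.25 [416.3, 21.1] [417.42771084  12.39457831] 332 [array([0.6449, 0.0803]), array([0.6398, 0.087 ])]
tool delta mm [-39.9 146.1  93.6] yaw 6.22 w 0.0266 F [-0.4 -0.2 -0.2] t 15.2
```

View pics/s2.png

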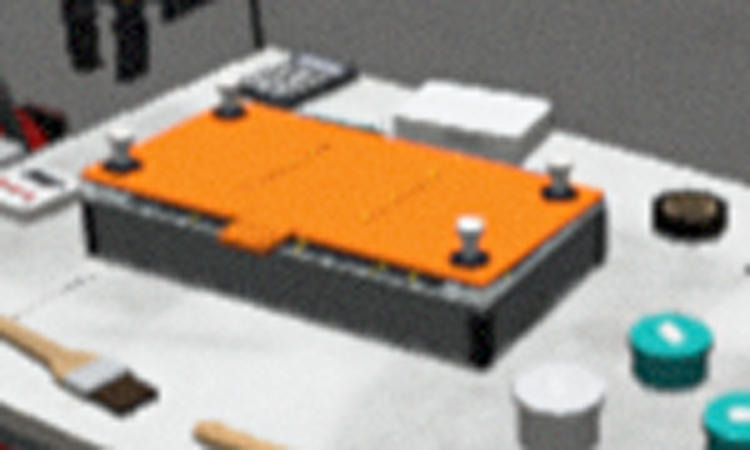

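All four pins are up and the lid is already slightly ajar. Next, the tab.

```bash

python3 -m creep '[{"translation":[-0.014,0.045,0],"turn":[0,0,0],"hand":0.3},{"translation":[-0.013,0.045,0],"turn":[0,0,0],"hand":0.3},{"translation":[-0.013,0.045,0],"turn":[0,0,0],"hand":0.3},{"translation":[0,0.011,0.03],"turn":[0,0,0],"hand":0.3},{"translation":[0,0,0],"turn":[0,0,0],"hand":0.3},{"translation":[0,0,0],"turn":[0,0,0],"hand":0.3}]' 25
python3 - <<'E'
from h import *
d(.4472,.0419,.05)
c=cap("wrist"); save(c,"w4.png",(100,120,400,320),2)
for p in pinpoint(c,"lid_tab"): print(p["score"],p["xy"],at(c,p["xy"],.06))
for p in look_for(c,"lid_tab"): print(p)
import math
for th in range(0,110,10):
    t=math.radians(th); print(th, round(-200*math.cos(t)+5*math.sin(t),1), round(200*math.sin(t)+5*math.cos(t),1))
E
```

```text
time: 15.9
eef_pos: [0.4475, 0.0423, 0.1141]
orientation: [[0.994, 0.107, -0.003], [0.107, -0.994, 0.001], [-0.003, -0.001, -1.0]]
ft_force: [0.4, -0.5, -0.2]
gripper_width: 0.0571
gripper_force: 0.0
tool delta mm [-0.1  0.5 64.1] yaw 6.15 w 0.0571 F [ 0.4 -0.5 -0.2] t 15.9
0.97 [254.9, 215.1] [0.4444994  0.04123378 0.06      ]
0.74 [465.5, 169.8] [ 0.50081066 -0.13075643  0.06      ]
{'extent': [253.2, 116.5, 440.9, 232.9], 'score': 0.81}
{'extent': [18.1, 129.3, 36.2, 54.5], 'score': 0.65}
0 -200.0 5.0
10 -196.1 39.7
20 -186.2 73.1
30 -170.7 104.3
40 -150.0 132.4
50 -124.7 156.4
60 -95.7 175.7
70 -63.7 189.6
80 -29.8 197.8
90 5.0 200.0
100 39.7 196.1
```

View pics/w4.png

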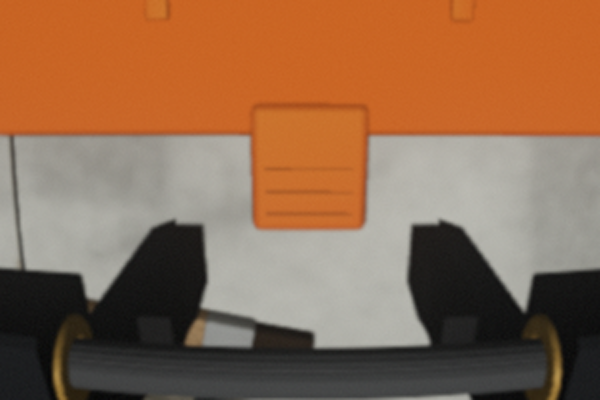

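The tab is centred between the fingers, at about (255,204) native.

```bash

python3 -m creep '[{"translation":[-0.002,0,0.04],"turn":[0,0,0],"hand":0.3},{"translation":[0,0,0.022],"turn":[0,0,0],"hand":0.3},{"translation":[0,0,0],"turn":[0,0,0],"hand":0.3},{"translation":[0,0,0],"turn":[0,0,0],"hand":-1},{"translation":[0,0,0],"turn":[0,0,0],"hand":-1},{"translation":[0,0,0],"turn":[0,0,0],"hand":-1},{"translation":[0,0,0],"turn":[0,0,0],"hand":-1}]' 25
python3 -m creep '[{"translation":[0.001,0,-0.0175],"turn":[0,0,0],"hand":-1},{"translation":[0.0027,0,-0.0173],"turn":[0,0,0],"hand":-1},{"translation":[0.0043,0,-0.017],"turn":[0,0,0],"hand":-1},{"translation":[0.0056,0,-0.0165],"turn":[0,0,0],"hand":-1},{"translation":[0.007,0,-0.016],"turn":[0,0,0],"hand":-1},{"translation":[0.0084,0,-0.0153],"turn":[0,0,0],"hand":-1}]' 25
```

```text
time: 16.75
eef_pos: [0.4481, 0.0417, 0.0543]
orientation: [[0.994, 0.108, 0.003], [0.108, -0.994, -0.0], [0.003, 0.001, -1.0]]
ft_force: [1.4, 1.1, 1.9]
gripper_width: 0.0392
gripper_force: 25.0
time: 17.35
eef_pos: [0.4774, 0.0448, 0.1534]
orientation: [[0.994, 0.108, 0.005], [0.108, -0.994, -0.0], [0.005, 0.001, -1.0]]
ft_force: [12.9, 0.2, -14.6]
gripper_width: 0.0398
gripper_force: 25.0
```

```bash

python3 -m creep '[{"translation":[0.012,0,-0.0145],"turn":[0,0,0],"hand":-1},{"translation":[0.012,0,-0.0135],"turn":[0,0,0],"hand":-1},{"translation":[0.0125,0,-0.0122],"turn":[0,0,0],"hand":-1},{"translation":[0.0131,0,-0.011],"turn":[0,0,0],"hand":-1},{"translation":[0.0141,0,-0.010],"turn":[0,0,0],"hand":-1},{"translation":[0.015,0,-0.009],"turn":[0,0,0],"hand":-1}]' 25
python3 -m creep '[{"translation":[0.0157,0,-0.0075],"turn":[0,0,0],"hand":-1},{"translation":[0.0163,0,-0.006],"turn":[0,0,0],"hand":-1},{"translation":[0.0168,0,-0.0047],"turn":[0,0,0],"hand":-1},{"translation":[0.0171,0,-0.0033],"turn":[0,0,0],"hand":-1},{"translation":[0.0174,0,-0.0017],"turn":[0,0,0],"hand":-1},{"translation":[0.0174,0,-0.0002],"turn":[0,0,0],"hand":-1}]' 25
```

```text
time: 17.95
eef_pos: [0.5525, 0.0529, 0.2216]
orientation: [[0.994, 0.108, -0.004], [0.108, -0.994, -0.001], [-0.004, 0.0, -1.0]]
ft_force: [1.7, -2.9, -11.9]
gripper_width: 0.0398
gripper_force: 25.0
time: 18.55
eef_pos: [0.6527, 0.0635, 0.245]
orientation: [[0.994, 0.108, -0.005], [0.108, -0.994, -0.001], [-0.005, 0.001, -1.0]]
ft_force: [-3.0, -4.2, -4.4]
gripper_width: 0.0394
gripper_force: 25.0
```

```bash

python3 -m creep '[{"translation":[0.0174,0,0.0012],"turn":[0,0,0],"hand":-1},{"translation":[0.0173,0,0.0027],"turn":[0,0,0],"hand":-1},{"translation":[0.017,0,0.0042],"turn":[0,0,0],"hand":-1},{"translation":[0,0,0],"turn":[0,0,0],"hand":-1},{"translation":[0,0,0],"turn":[0,0,0],"hand":0.3},{"translation":[0,0,0],"turn":[0,0,0],"hand":0.3},{"translation":[0,0,0],"turn":[0,0,0],"hand":0.3},{"translation":[0,0,-0.03],"turn":[0,0,0],"hand":0.3},{"translation":[0,0,-0.03],"turn":[0,0,0],"hand":0.3},{"translation":[-0.04,0,0],"turn":[0,0,0],"hand":0.3}]' 25
python3 -m creep '[{"translation":[-0.045,0.03,0],"turn":[0,0,0],"hand":0.6},{"translation":[-0.045,0.045,0],"turn":[0,0,0],"hand":1},{"translation":[-0.045,0.045,0],"turn":[0,0,0],"hand":1},{"translation":[-0.045,0.045,0],"turn":[0,0,0],"hand":1},{"translation":[-0.03,0.045,0],"turn":[0,0,0],"hand":1},{"translation":[0,0.045,0.03],"turn":[0,0,0],"hand":1},{"translation":[0,0,0.03],"turn":[0,0,0],"hand":1},{"translation":[0,0,0],"turn":[0,0,0],"hand":1}]' 25
python3 - <<'E'
from h import *
for n in ("wrist","top"):
    c=cap(n)
    for p in pinpoint(c,"tin_1"): 
        uv=p["xy"];v,u=int(uv[1]),int(uv[0]); print(n,round(p["score"],2),uv,at(c,uv,0)[:2].round(4), c["image"][max(v-3,0):v+4,u-3:u+4].mean((0,1)).round())
    for p in look_for(c,"tin_1"): print(p)
    save(c,"a_%s.png"%n,None,1.3)
d(.4503,-.2086,.05)
E
```

```text
time: 19.55
eef_pos: [0.6698, 0.0654, 0.3038]
orientation: [[0.994, 0.108, 0.011], [0.108, -0.994, -0.0], [0.011, 0.002, -1.0]]
ft_force: [-0.6, -0.7, 0.9]
gripper_width: 0.0576
gripper_force: 0.0
time: 20.35
eef_pos: [0.5118, -0.1688, 0.2369]
orientation: [[0.994, 0.106, -0.006], [0.106, -0.994, 0.004], [-0.005, -0.004, -1.0]]
ft_force: [-0.5, 1.3, -0.9]
gripper_width: 0.0882
gripper_force: 0.0
wrist 0.83 [300.4, 126.8] [ 0.5602 -0.2234] [148. 193. 184.]
wrist 0.8 [330.4, 254.6] [ 0.3774 -0.2997] [77. 77. 74.]
wrist 0.76 [279.0, 206.5] [ 0.4476 -0.2099] [199. 200. 196.]
wrist 0.65 [359.8, 178.6] [ 0.5006 -0.3182] [ 54. 160. 152.]
{'extent': [326.4, 263.0, 31.2, 47.6], 'score': 0.8}
{'extent': [280.6, 214.2, 42.6, 47.2], 'score': 0.73}
{'extent': [306.1, 130.6, 49.5, 47.1], 'score': 0.58}
top 0.85 [366.6, 249.5] [ 0.3562 -0.4713] [132. 198. 193.]
top 0.67 [395.0, 236.8] [ 0.3952 -0.5658] [117. 192. 188.]
top 0.66 [319.0, 204.8] [ 0.5039 -0.3209] [124. 166. 165.]
top 0.59 [285.4, 223.5] [ 0.4452 -0.2097] [223. 222. 220.]
top 0.56 [314.2, 243.4] [ 0.3792 -0.3015] [219. 218. 217.]
{'extent': [316.0, 245.4, 14.3, 20.7], 'score': 0.78}
{'extent': [367.6, 249.6, 19.9, 15.0], 'score': 0.77}
{'extent': [395.9, 237.1, 20.7, 14.4], 'score': 0.77}
{'extent': [282.6, 222.9, 14.1, 12.1], 'score': 0.7}
{'extent': [322.7, 205.8, 14.2, 17.7], 'score': 0.48}
tool delta mm [-69.7  32.3 192.2] yaw 6.3 w 0.0883 F [0.4 0.1 0.4] t 20.6
```

View pics/a_wrist.png

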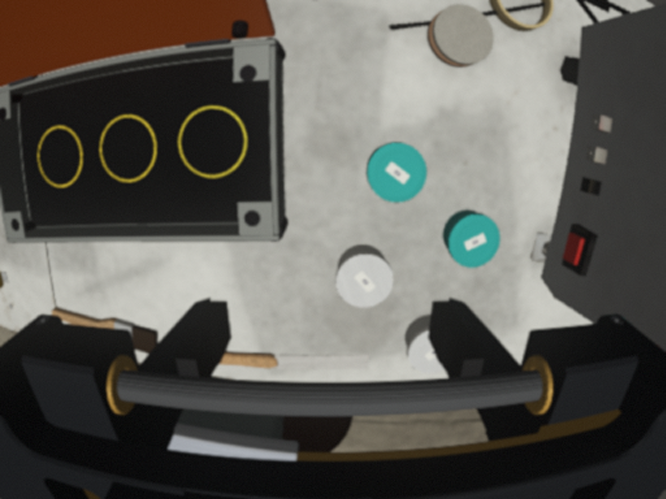

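The lid is open, with rings visible in the case. The silver tins are at native pixels (281,216) and (329,268), and the turquoise ones are ignored.

```bash

python3 -m creep '[{"translation":[-0.033,0.016,0.03],"turn":[0,0,0],"hand":-1},{"translation":[-0.035,0.016,0.035],"turn":[0,0,0],"hand":-1},{"translation":[0,0,0.035],"turn":[0,0,0],"hand":-1},{"translation":[0,0,0],"turn":[0,0,0],"hand":-1},{"translation":[0,0,0],"turn":[0,0,0],"hand":-1},{"translation":[0,0,0],"turn":[0,0,0],"hand":-1},{"translation":[0,0,0],"turn":[0,0,0],"hand":-1}]' 25
cat >> h.py <<'E'
def tins(c,heights=(.037,.032),up=.007):
    "silver discs: outline, colour, lid-top circle"
    im=c["image"]
    for p in outline_of(c,"tin_1"):
        m=p["pixels"]; 
        if m.sum()<20: continue
        col=np.median(im[m],0); 
        if col.max()-col.min()>30: continue
        b=(m&(im.min(2)>165)).astype(np.uint8); cs=cv2.findContours(b,0,2)[0]
        if not cs: continue
        q=max(cs,key=cv2.contourArea)[:,0,:].astype(float)
        for h in heights:
            W=np.array([at(c,u,h+up)[:2] for u in q]); (x,y),r=cv2.minEnclosingCircle((W*1000).astype(np.float32))
            print(round(p["score"],2),np.round(p["extent"]),col,h,"c",round(x,1),round(y,1),"d",round(2*r,1),"md",np.round(np.sqrt(cv2.contourArea((W*1000).astype(np.float32))*4/np.pi),1))
E
python3 - <<'E'
from h import *
d(.4503,-.2086,.05)
c=cap("wrist"); save(c,"w5.png",None,1.3); tins(c)
E
```

```text
time: 21.35
eef_pos: [0.4534, -0.208, 0.1439]
orientation: [[0.994, 0.109, 0.003], [0.109, -0.994, -0.002], [0.003, 0.003, -1.0]]
ft_force: [-0.1, 0.2, -0.7]
gripper_width: 0.0341
gripper_force: 0.0
tool delta mm [-3.4 -0.  93.9] yaw 6.28 w 0.0341 F [-0.1  0.2 -0.7] t 21.4
0.79 [334. 248.  40.  35.] [108. 107. 102.] 0.037 c 399.0 -297.5 d 31.8 md 17.4
0.79 [334. 248.  40.  35.] [108. 107. 102.] 0.032 c 396.3 -299.5 d 32.5 md 17.8
0.74 [436. 268.  35.  30.] [25. 54. 51.] 0.037 c 371.3 -448.2 d 7.9 md 5.1
0.74 [436. 268.  35.  30.] [25. 54. 51.] 0.032 c 368.0 -453.3 d 8.0 md 5.2
0.62 [256. 190.  64.  67.] [187. 188. 184.] 0.037 c 451.0 -208.4 d 54.9 md 53.6
0.62 [256. 190.  64.  67.] [187. 188. 184.] 0.032 c 449.3 -208.6 d 56.1 md 54.7
```

View pics/w5.png

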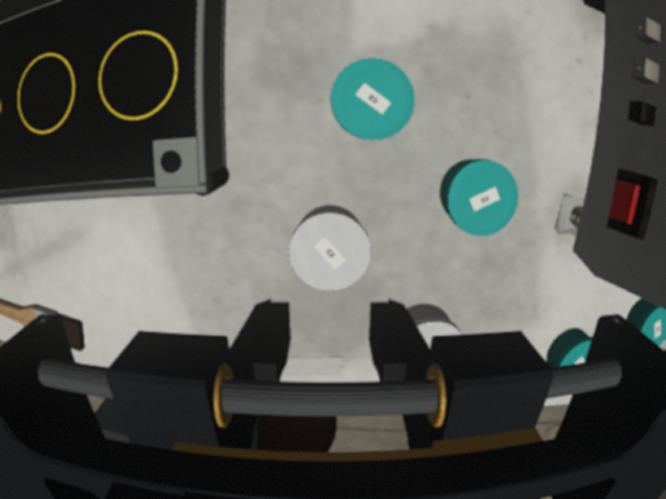

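Tin A is about 56 mm across and 32 mm high, centred at (0.4495, -0.2086). I'll press its lid with closed fingers.

```bash

python3 -m creep '[{"translation":[-0.004,0,0.03],"turn":[0,0,0],"hand":-1},{"translation":[0,0,0.03],"turn":[0,0,0],"hand":-1},{"translation":[0,0,0.03],"turn":[0,0,0],"hand":-1},{"translation":[0,0,0.008],"turn":[0,0,0],"hand":-1},{"translation":[0,0,0],"turn":[0,0,0],"hand":-1},{"translation":[0,0,0],"turn":[0,0,0],"hand":-1}]' 25
python3 -m creep '[{"translation":[0,0,0.004],"turn":[0,0,0],"hand":-1},{"translation":[0,0,0.004],"turn":[0,0,0],"hand":-1},{"translation":[0,0,0.003],"turn":[0,0,0],"hand":-1},{"translation":[0,0,0.002],"turn":[0,0,0],"hand":-1},{"translation":[0,0,0],"turn":[0,0,0],"hand":-1}]' 25
```

```text
time: 22.05
eef_pos: [0.4487, -0.2085, 0.045]
orientation: [[0.994, 0.108, 0.001], [0.108, -0.994, -0.001], [0.001, 0.001, -1.0]]
ft_force: [-0.0, -0.5, 0.6]
gripper_width: 0.0004
gripper_force: 0.0
time: 22.55
eef_pos: [0.4491, -0.2089, 0.032]
orientation: [[0.994, 0.108, 0.003], [0.108, -0.994, -0.002], [0.003, 0.002, -1.0]]
ft_force: [1.6, 0.2, 3.7]
gripper_width: 0.0007
gripper_force: 2.1
```

```bash

python3 -m creep '[{"translation":[0,0,0.002],"turn":[0,0,0],"hand":-1},{"translation":[0,0,0],"turn":[0,0,0],"hand":-1},{"translation":[0,0,0],"turn":[0,0,0],"hand":-1}]' 25
python3 -m creep '[{"translation":[0,0,0.001],"turn":[0,0,0],"hand":-1},{"translation":[0,0,0],"turn":[0,0,0],"hand":-1},{"translation":[0,0,0],"turn":[0,0,0],"hand":-1}]' 25
```

```text
time: 22.85
eef_pos: [0.4492, -0.209, 0.0318]
orientation: [[0.994, 0.109, 0.002], [0.109, -0.994, -0.002], [0.002, 0.002, -1.0]]
ft_force: [-6.2, 4.5, 25.5]
gripper_width: 0.0003
gripper_force: 12.7
time: 23.15
eef_pos: [0.4493, -0.209, 0.0317]
orientation: [[0.994, 0.109, 0.002], [0.109, -0.994, -0.002], [0.002, 0.002, -1.0]]
ft_force: [-8.6, 6.8, 36.0]
gripper_width: 0.0005
gripper_force: 18.0
```

The lid is home, with a firm stop at 0.032. Now I grip tin A.

```bash

python3 -m creep '[{"translation":[0,0,-0.03],"turn":[0,0,0],"hand":-1},{"translation":[0,0,-0.02],"turn":[0,0,0],"hand":0.75},{"translation":[0,0,0],"turn":[0,0,0],"hand":0.75},{"translation":[0,0,0],"turn":[0,0,0],"hand":0.75},{"translation":[0,0,0],"turn":[0,0,0],"hand":0.75},{"translation":[0,0,0],"turn":[0,0,0],"hand":0.75},{"translation":[0,0,0],"turn":[0,0,0],"hand":0.75},{"translation":[0,0,0.0],"turn":[0,0,0],"hand":0.75}]' 25
python3 - <<'E'
from h import *
c=cap("wrist");tins(c,(.032,),0); d(.4495,-.2086,.009)
E
```

```text
time: 23.95
eef_pos: [0.4474, -0.2077, 0.0771]
orientation: [[0.994, 0.108, -0.001], [0.108, -0.994, 0.001], [-0.001, -0.001, -1.0]]
ft_force: [0.8, -0.7, 0.4]
gripper_width: 0.0543
gripper_force: 0.0
0.79 [337. 294.  37.  71.] [172. 173. 169.] 0.032 c 347.6 -282.7 d 24.1 md 13.2
0.58 [258. 206.  75.  82.] [182. 183. 179.] 0.032 c 449.9 -208.1 d 55.3 md 54.2
tool delta mm [ 1.8  1.  68.4] yaw 6.21 w 0.062 F [0.2 0.1 0.9] t 24.1
```

```bash

python3 -m creep '[{"translation":[0.002,0,0],"turn":[0,0,0],"hand":0.75},{"translation":[0,0,0],"turn":[0,0,0],"hand":0.75},{"translation":[0,0,0],"turn":[0,0,0],"hand":0.75},{"translation":[0,0,0.03],"turn":[0,0,0],"hand":0.75},{"translation":[0,0,0.025],"turn":[0,0,0],"hand":0.75},{"translation":[0,0,0.011],"turn":[0,0,0],"hand":0.75},{"translation":[0,0,0],"turn":[0,0,0],"hand":-1},{"translation":[0,0,0],"turn":[0,0,0],"hand":-1},{"translation":[0,0,0],"turn":[0,0,0],"hand":-1},{"translation":[0,0,0],"turn":[0,0,0],"hand":-1},{"translation":[0,0,0],"turn":[0,0,0],"hand":-1}]' 25
python3 -m creep '[{"translation":[0,0,-0.02],"turn":[0,0,0],"hand":-1},{"translation":[0,0,-0.03],"turn":[0,0,0],"hand":-1},{"translation":[0,0,-0.03],"turn":[0,0,0],"hand":-1},{"translation":[0,0,-0.03],"turn":[0,0,0],"hand":-1},{"translation":[0,0,0],"turn":[0,0,0],"hand":-1}]' 25
python3 - <<'E'
from h import *
d(.5552,-.045,.110)
E
```

```text
time: 25.15
eef_pos: [0.4506, -0.2084, 0.0129]
orientation: [[0.994, 0.108, 0.002], [0.108, -0.994, -0.001], [0.002, 0.002, -1.0]]
ft_force: [0.2, -0.3, 4.6]
gripper_width: 0.0546
gripper_force: 25.0
time: 25.65
eef_pos: [0.4521, -0.2095, 0.126]
orientation: [[0.994, 0.108, 0.006], [0.108, -0.994, -0.005], [0.006, 0.006, -1.0]]
ft_force: [0.4, -0.3, -0.8]
gripper_width: 0.0547
gripper_force: 25.0
tool delta mm [ 120.2 -152.4   15.8] yaw 6.23 w 0.0547 F [ 0.4 -0.3 -0.8] t 25.6
```

```bash

python3 -m creep '[{"translation":[0.03,-0.038,0],"turn":[0,0,0],"hand":-1},{"translation":[0.03,-0.038,0],"turn":[0,0,0],"hand":-1},{"translation":[0.03,-0.038,0],"turn":[0,0,0],"hand":-1},{"translation":[0.03,-0.038,0],"turn":[0,0,0],"hand":-1},{"translation":[0,0,0],"turn":[0,0,0],"hand":-1},{"translation":[0,0,0],"turn":[0,0,0],"hand":-1}]' 25
python3 - <<'E'
from h import *
d(.5552,-.045,.018)
c=cap("wrist"); save(c,"w6.png",None,1.3)
E
```

```text
time: 26.25
eef_pos: [0.5518, -0.0423, 0.1202]
orientation: [[0.994, 0.111, -0.002], [0.111, -0.994, 0.0], [-0.002, -0.001, -1.0]]
ft_force: [0.9, -1.0, -1.5]
gripper_width: 0.0547
gripper_force: 25.0
tool delta mm [  3.3   3.1 102.2] yaw 6.38 w 0.0547 F [ 0.9 -1.  -1.5] t 26.2
```

View pics/w6.png

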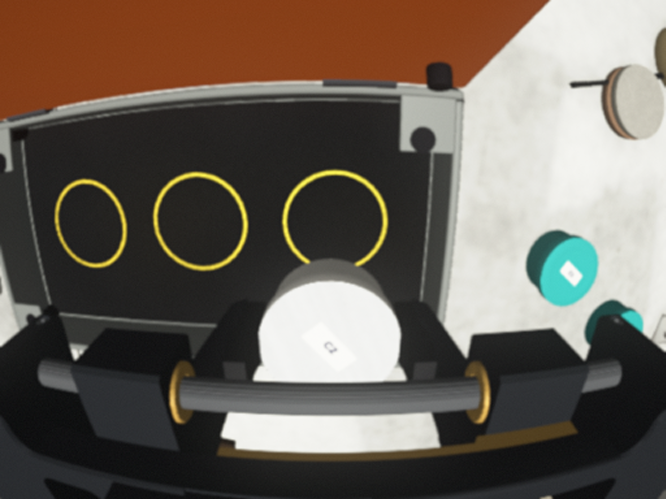

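The tin is upright in the grip, just above the right-hand ring. Lowering it now.

```bash

python3 -m creep '[{"translation":[0.003,0.002,0.03],"turn":[0,0,0],"hand":-1},{"translation":[0,0,0.03],"turn":[0,0,0],"hand":-1},{"translation":[0,0,0.025],"turn":[0,0,0],"hand":-1},{"translation":[0,0,0.01],"turn":[0,0,0],"hand":-1},{"translation":[0,0,0.003],"turn":[0,0,0],"hand":-1},{"translation":[0,0,0],"turn":[0,0,0],"hand":-1}]' 25
python3 -m creep '[{"translation":[0,0,0.002],"turn":[0,0,0],"hand":-1},{"translation":[0,0,0],"turn":[0,0,0],"hand":-1}]' 25
```

```text
time: 26.9
eef_pos: [0.5558, -0.0461, 0.024]
orientation: [[0.994, 0.107, 0.0], [0.107, -0.994, -0.0], [0.0, 0.0, -1.0]]
ft_force: [0.0, -0.2, -1.4]
gripper_width: 0.0544
gripper_force: 25.0
time: 27.1
eef_pos: [0.5566, -0.0456, 0.0228]
orientation: [[0.994, 0.108, 0.002], [0.108, -0.994, -0.001], [0.002, 0.001, -1.0]]
ft_force: [-0.2, -0.3, -2.3]
gripper_width: 0.0548
gripper_force: 25.0
```

```bash

python3 -m creep '[{"translation":[0,0,0.002],"turn":[0,0,0],"hand":-1},{"translation":[0,0,0.001],"turn":[0,0,0],"hand":-1},{"translation":[0,0,0],"turn":[0,0,0],"hand":-1}]' 25
python3 -m creep '[{"translation":[0,0,0.0015],"turn":[0,0,0],"hand":-1},{"translation":[0,0,0],"turn":[0,0,0],"hand":-1}]' 25
```

```text
time: 27.4
eef_pos: [0.556, -0.0453, 0.0189]
orientation: [[0.994, 0.108, 0.0], [0.108, -0.994, -0.0], [0.0, 0.0, -1.0]]
ft_force: [0.7, 0.2, -0.6]
gripper_width: 0.0546
gripper_force: 25.0
time: 27.6
eef_pos: [0.5561, -0.0453, 0.0187]
orientation: [[0.994, 0.109, 0.0], [0.109, -0.994, -0.0], [0.0, 0.0, -1.0]]
ft_force: [-5.9, 1.4, 12.0]
gripper_width: 0.0546
gripper_force: 25.0
```

```bash

python3 -m creep '[{"translation":[0,0,-0.001],"turn":[0,0,0],"hand":0.5},{"translation":[0,0,0],"turn":[0,0,0],"hand":0.5},{"translation":[0,0,0],"turn":[0,0,0],"hand":0.5},{"translation":[0,0,0],"turn":[0,0,0],"hand":0.5},{"translation":[0,0,-0.02],"turn":[0,0,0],"hand":0.5},{"translation":[0,0,-0.04],"turn":[0,0,0],"hand":0.5},{"translation":[0,0,-0.04],"turn":[0,0,0],"hand":0.5},{"translation":[0,0,-0.02],"turn":[0,0,0],"hand":0.5}]' 25
python3 -m creep '[{"translation":[-0.034,0.039,0],"turn":[0,0,0],"hand":0.5},{"translation":[-0.034,0.039,0],"turn":[0,0,0],"hand":-1},{"translation":[-0.034,0.039,0],"turn":[0,0,0],"hand":-1},{"translation":[-0.034,0.039,0],"turn":[0,0,0],"hand":-1},{"translation":[-0.034,0.039,0],"turn":[0,0,0],"hand":-1},{"translation":[-0.034,0.039,0],"turn":[0,0,0],"hand":-1},{"translation":[0,0,0],"turn":[0,0,0],"hand":-1},{"translation":[0,0,0],"turn":[0,0,0],"hand":-1}]' 25
python3 - <<'E'
from h import *
d(.377,-.3,.045)
c=cap("wrist"); save(c,"w7.png",None,1.3); tins(c)
E
```

```text
time: 28.4
eef_pos: [0.5574, -0.0458, 0.1417]
orientation: [[0.994, 0.108, 0.004], [0.108, -0.994, -0.001], [0.004, 0.002, -1.0]]
ft_force: [0.2, 0.3, -0.4]
gripper_width: 0.0663
gripper_force: 0.0
time: 29.2
eef_pos: [0.3835, -0.2922, 0.1381]
orientation: [[0.994, 0.105, 0.0], [0.105, -0.994, 0.0], [0.0, -0.0, -1.0]]
ft_force: [0.4, -0.8, -0.2]
gripper_width: 0.0124
gripper_force: 0.0
tool delta mm [-7.3  7.1 93.1] yaw 6.01 w 0.0124 F [ 0.4 -0.8 -0.2] t 29.2
0.91 [258. 197.  67.  71.] [174. 175. 172.] 0.037 c 375.1 -297.1 d 57.2 md 55.5
0.91 [258. 197.  67.  71.] [174. 175. 172.] 0.032 c 373.3 -297.4 d 58.4 md 56.7
0.65 [36. 18. 51. 36.] [157. 158. 154.] 0.037 c 553.9 -50.4 d 21.1 md 13.9
0.65 [36. 18. 51. 36.] [157. 158. 154.] 0.032 c 555.8 -45.5 d 21.5 md 14.2
```

View pics/w7.png

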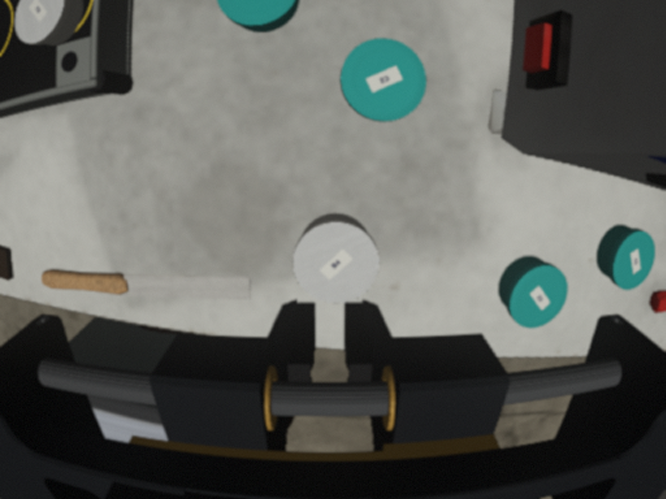

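Tin B is about 59 mm across, so tin_2 (32 mm high), centred at (0.3735, -0.297). Tin A stands in the case at top left.

```bash

python3 -m creep '[{"translation":[-0.0105,0.004,0.03],"turn":[0,0,0],"hand":-1},{"translation":[0,0,0.03],"turn":[0,0,0],"hand":-1},{"translation":[0,0,0.03],"turn":[0,0,0],"hand":-1},{"translation":[0,0,0.003],"turn":[0,0,0],"hand":-1},{"translation":[0,0,0],"turn":[0,0,0],"hand":-1},{"translation":[0,0,0],"turn":[0,0,0],"hand":-1}]' 25
python3 -m creep '[{"translation":[0,0,0.004],"turn":[0,0,0],"hand":-1},{"translation":[0,0,0.004],"turn":[0,0,0],"hand":-1},{"translation":[0,0,0.004],"turn":[0,0,0],"hand":-1},{"translation":[0,0,0.002],"turn":[0,0,0],"hand":-1},{"translation":[0,0,0.001],"turn":[0,0,0],"hand":-1},{"translation":[0,0,0],"turn":[0,0,0],"hand":-1}]' 25
```

```text
time: 29.9
eef_pos: [0.3754, -0.2967, 0.0465]
orientation: [[0.994, 0.11, 0.001], [0.11, -0.994, -0.001], [0.001, 0.002, -1.0]]
ft_force: [0.1, 0.9, 0.4]
gripper_width: 0.0003
gripper_force: 0.0
time: 30.5
eef_pos: [0.3751, -0.2974, 0.0318]
orientation: [[0.994, 0.108, 0.001], [0.108, -0.994, -0.001], [0.001, 0.001, -1.0]]
ft_force: [-0.7, 4.5, 16.1]
gripper_width: 0.0003
gripper_force: 7.8
```

```bash

python3 -m creep '[{"translation":[0,0,0.0015],"turn":[0,0,0],"hand":-1},{"translation":[0,0,0],"turn":[0,0,0],"hand":-1},{"translation":[0,0,0],"turn":[0,0,0],"hand":-1}]' 25
python3 -m creep '[{"translation":[0,0,-0.03],"turn":[0,0,0],"hand":-1},{"translation":[0,0,-0.02],"turn":[0,0,0],"hand":0.8},{"translation":[0,0,0],"turn":[0,0,0],"hand":0.8},{"translation":[0,0,0],"turn":[0,0,0],"hand":0.8},{"translation":[0,0,0],"turn":[0,0,0],"hand":0.8},{"translation":[0,0,0],"turn":[0,0,0],"hand":0.8},{"translation":[0,0,0],"turn":[0,0,0],"hand":0.8},{"translation":[0,0,0],"turn":[0,0,0],"hand":0.8},{"translation":[0,0,0],"turn":[0,0,0],"hand":0.8},{"translation":[0,0,0],"turn":[0,0,0],"hand":0.8},{"translation":[0,0,0],"turn":[0,0,0],"hand":0.8}]' 25
python3 - <<'E'
from h import *
c=cap("wrist");tins(c,(.032,),0); d(.3735,-.2973,.011)
E
```

```text
time: 30.8
eef_pos: [0.3752, -0.2974, 0.0317]
orientation: [[0.994, 0.108, 0.001], [0.108, -0.994, -0.001], [0.001, 0.001, -1.0]]
ft_force: [-6.7, 8.6, 31.3]
gripper_width: 0.0006
gripper_force: 16.0
time: 31.9
eef_pos: [0.3743, -0.2965, 0.0787]
orientation: [[0.994, 0.108, 0.0], [0.108, -0.994, 0.0], [0.0, -0.0, -1.0]]
ft_force: [0.2, 0.1, 0.6]
gripper_width: 0.0782
gripper_force: 0.0
0.78 [256. 210.  82.  83.] [159. 159. 156.] 0.032 c 373.1 -297.2 d 22.8 md 15.4
tool delta mm [-0.8  0.6 67.8] yaw 6.22 w 0.0793 F [-0.1  0.2 -0.6] t 32.0
```

```bash

python3 -m creep '[{"translation":[-0.0005,0,0.03],"turn":[0,0,0],"hand":0.8},{"translation":[0,0,0.025],"turn":[0,0,0],"hand":0.8},{"translation":[0,0,0.012],"turn":[0,0,0],"hand":0.8},{"translation":[0,0,0],"turn":[0,0,0],"hand":-1},{"translation":[0,0,0],"turn":[0,0,0],"hand":-1},{"translation":[0,0,0],"turn":[0,0,0],"hand":-1},{"translation":[0,0,0],"turn":[0,0,0],"hand":-1},{"translation":[0,0,0],"turn":[0,0,0],"hand":-1}]' 25
python3 -m creep '[{"translation":[0,0,-0.02],"turn":[0,0,0],"hand":-1},{"translation":[0,0,-0.03],"turn":[0,0,0],"hand":-1},{"translation":[0,0,-0.03],"turn":[0,0,0],"hand":-1},{"translation":[0,0,-0.03],"turn":[0,0,0],"hand":-1},{"translation":[0,0,0],"turn":[0,0,0],"hand":-1}]' 25
python3 - <<'E'
from h import *
d(.5447,.0524,.120)
E
```

```text
time: 32.8
eef_pos: [0.3744, -0.2974, 0.0128]
orientation: [[0.994, 0.108, 0.001], [0.108, -0.994, -0.002], [0.001, 0.002, -1.0]]
ft_force: [0.0, 0.1, 4.5]
gripper_width: 0.0579
gripper_force: 25.0
time: 33.3
eef_pos: [0.3756, -0.2989, 0.1259]
orientation: [[0.994, 0.108, 0.005], [0.108, -0.994, -0.006], [0.004, 0.007, -1.0]]
ft_force: [-0.2, -0.5, -1.3]
gripper_width: 0.0577
gripper_force: 25.0
tool delta mm [ 206.1 -330.9    4.5] yaw 6.23 w 0.0577 F [-0.2 -0.5 -1.3] t 33.3
```

```bash

python3 -m creep '[{"translation":[0.026,-0.041,0],"turn":[0,0,0],"hand":-1},{"translation":[0.026,-0.041,0],"turn":[0,0,0],"hand":-1},{"translation":[0.026,-0.041,0],"turn":[0,0,0],"hand":-1},{"translation":[0.026,-0.041,0],"turn":[0,0,0],"hand":-1},{"translation":[0.026,-0.041,0],"turn":[0,0,0],"hand":-1},{"translation":[0.026,-0.041,0],"turn":[0,0,0],"hand":-1},{"translation":[0.026,-0.041,0],"turn":[0,0,0],"hand":-1},{"translation":[0.024,-0.043,0],"turn":[0,0,0],"hand":-1},{"translation":[0,0,0],"turn":[0,0,0],"hand":-1},{"translation":[0,0,0],"turn":[0,0,0],"hand":-1}]' 25
python3 - <<'E'
from h import *
d(.5447,.0524,.0187)
E
```

```text
time: 34.3
eef_pos: [0.5419, 0.055, 0.1202]
orientation: [[0.994, 0.111, -0.002], [0.111, -0.994, -0.0], [-0.002, -0.0, -1.0]]
ft_force: [-0.6, -0.2, -1.1]
gripper_width: 0.0576
gripper_force: 25.0
tool delta mm [  2.8   2.9 101.5] yaw 6.39 w 0.0576 F [-0.6 -0.2 -1.1] t 34.3
```

```bash

python3 -m creep '[{"translation":[0.002,0.001,0.03],"turn":[0,0,0],"hand":-1},{"translation":[0,0,0.03],"turn":[0,0,0],"hand":-1},{"translation":[0,0,0.025],"turn":[0,0,0],"hand":-1},{"translation":[0,0,0.01],"turn":[0,0,0],"hand":-1},{"translation":[0,0,0.005],"turn":[0,0,0],"hand":-1},{"translation":[0,0,0.003],"turn":[0,0,0],"hand":-1},{"translation":[0,0,0],"turn":[0,0,0],"hand":-1}]' 25
python3 -m creep '[{"translation":[0,0,0.0015],"turn":[0,0,0],"hand":-1},{"translation":[0,0,0],"turn":[0,0,0],"hand":-1}]' 25
```

```text
time: 35.0
eef_pos: [0.5456, 0.0525, 0.0195]
orientation: [[0.994, 0.108, 0.001], [0.108, -0.994, -0.0], [0.001, 0.0, -1.0]]
ft_force: [0.1, -0.2, -0.8]
gripper_width: 0.0577
gripper_force: 25.0
time: 35.2
eef_pos: [0.546, 0.0528, 0.0188]
orientation: [[0.994, 0.109, 0.002], [0.109, -0.994, -0.001], [0.002, 0.001, -1.0]]
ft_force: [-1.5, -1.7, 3.9]
gripper_width: 0.0579
gripper_force: 25.0
```

Tin B has contact with the floor. I'll release it, then check the case and take a close look at the grey disc.

```bash

python3 -m creep '[{"translation":[0,0,-0.001],"turn":[0,0,0],"hand":0.55},{"translation":[0,0,0],"turn":[0,0,0],"hand":0.55},{"translation":[0,0,0],"turn":[0,0,0],"hand":0.55},{"translation":[0,0,0],"turn":[0,0,0],"hand":0.55},{"translation":[0,0,-0.02],"turn":[0,0,0],"hand":0.55},{"translation":[0,0,-0.04],"turn":[0,0,0],"hand":0.55},{"translation":[0,0,-0.04],"turn":[0,0,0],"hand":0.55},{"translation":[0,0,-0.04],"turn":[0,0,0],"hand":0.55},{"translation":[0,0,-0.04],"turn":[0,0,0],"hand":0.3}]' 25
python3 -m creep '[{"translation":[0,0.04,-0.01],"turn":[0,0,0],"hand":0.3},{"translation":[0,0.045,-0.01],"turn":[0,0,0],"hand":0.3},{"translation":[0,0.045,-0.02],"turn":[0,0,0],"hand":0.3},{"translation":[0,0.045,-0.02],"turn":[0,0,0],"hand":0.3},{"translation":[0,0.02,-0.02],"turn":[0,0,0],"hand":0.3},{"translation":[0,0,0],"turn":[0,0,0],"hand":0.3},{"translation":[0,0,0],"turn":[0,0,0],"hand":0.3}]' 25
python3 - <<'E'
from h import *
c=cap("wrist"); im=c["image"][:,:,::-1]; cv2.imwrite("pics/w8.png",cv2.resize(im,None,fx=1.5,fy=1.5))
for p in pinpoint(c,"tin_1"): print(round(p["score"],2),p["xy"],at(c,p["xy"],.0)[:2])
for p in outline_of(c,"tin_1"): print(round(p["score"],2),np.round(p["extent"]),np.median(c["image"][p["pixels"]],0))
d(.5447,.0524,.0187)
E
```

```text
time: 36.1
eef_pos: [0.5446, 0.053, 0.1997]
orientation: [[0.994, 0.108, -0.0], [0.108, -0.994, 0.0], [-0.0, -0.0, -1.0]]
ft_force: [1.6, 1.3, -0.2]
gripper_width: 0.0621
gripper_force: 0.0
time: 36.8
eef_pos: [0.5658, -0.1407, 0.2778]
orientation: [[0.994, 0.107, -0.0], [0.107, -0.994, 0.001], [-0.0, -0.001, -1.0]]
ft_force: [-0.4, 0.3, 0.3]
gripper_width: 0.0573
gripper_force: 0.0
0.97 [189.0, 157.2] [ 0.55035213 -0.045887  ]
0.93 [126.6, 155.3] [0.54485879 0.05500462]
0.78 [309.1, 163.7] [ 0.55959816 -0.22365311]
0.65 [358.7, 205.7] [ 0.50201562 -0.31616595]
0.94 [363. 211.  38.  37.] [ 60. 177. 169.]
0.73 [315. 168.  40.  38.] [ 64. 181. 172.]
0.7 [115.  53. 230. 104.] [109.  51.  22.]
0.65 [185. 159.  42.  42.] [215. 216. 212.]
0.6 [121. 159.  38.  44.] [214. 215. 211.]
tool delta mm [   1.1 -192.3  258.3] yaw 6.31 w 0.057 F [0.7 0.6 0. ] t 37.0
```

View pics/w8.png

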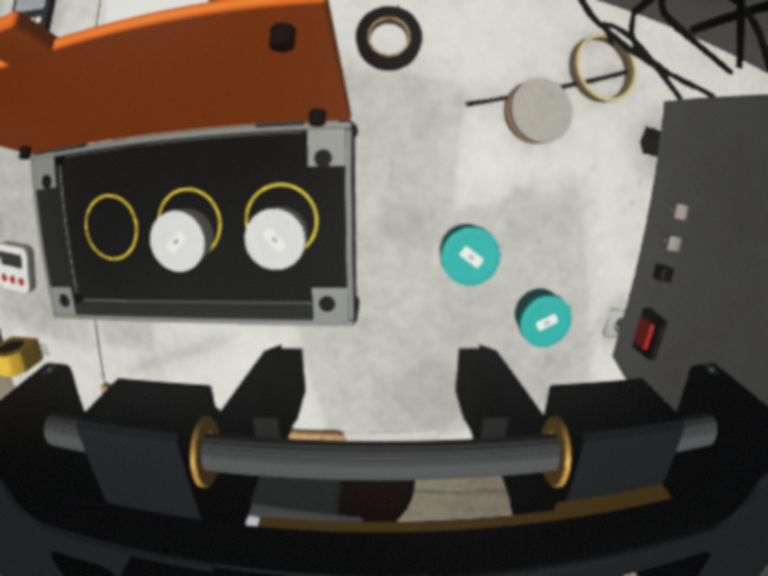

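Both tins stand in the case at (120,160) and (183,159) native. The grey disc at (359,73) has a brown side and no label, so it's not a tin. Next I go back to the tab to shut the lid.

```bash

python3 -m creep '[{"translation":[0,0,-0.035],"turn":[0,0,0],"hand":0.3},{"translation":[0.032,-0.039,0],"turn":[0,0,0],"hand":0.3},{"translation":[0.032,-0.039,0],"turn":[0,0,0],"hand":0.3},{"translation":[0.032,-0.039,0],"turn":[0,0,0],"hand":0.3},{"translation":[0.032,-0.039,0],"turn":[0,0,0],"hand":0.3},{"translation":[0.032,-0.039,0],"turn":[0,0,0],"hand":0.3},{"translation":[0,0,0],"turn":[0,0,0],"hand":0.3},{"translation":[0,0,0],"turn":[0,0,0],"hand":0.3}]' 25
python3 - <<'E'
from h import *
d(.704,.069,.237)
c=cap("wrist")
for p in pinpoint(c,"lid_tab"): print(round(p["score"],2),p["xy"],at(c,p["xy"],.246)[:2],at(c,p["xy"],.24)[:2])
c=cap("top")
for p in pinpoint(c,"lid_tab"): print(round(p["score"],2),p["xy"],at(c,p["xy"],.246)[:2])
c=cap("scene")
for p in pinpoint(c,"lid_tab"): print(round(p["score"],2),p["xy"],at(c,p["xy"],.246)[:2])
E
```

```text
time: 37.75
eef_pos: [0.7021, 0.071, 0.3112]
orientation: [[0.994, 0.112, -0.003], [0.112, -0.994, -0.0], [-0.003, -0.0, -1.0]]
ft_force: [-0.2, 0.1, 0.6]
gripper_width: 0.057
gripper_force: 0.0
tool delta mm [ 1.9  2.3 74.2] yaw 6.44 w 0.057 F [-0.2  0.1  0.6] t 37.8
0.74 [255.5, 204.6] [0.70308983 0.06986368] [0.70081193 0.06956711]
0.72 [312.4, 239.9] [0.6775649  0.02027469] [0.67456479 0.01857506]
0.63 [189.2, 131.5] [0.70044476 0.06364274]
0.45 [240.2, 124.0] [ 0.71901094 -0.07443818]
0.88 [237.8, 127.3] [0.69277154 0.06390018]
0.36 [281.1, 192.3] [ 0.33389522 -0.33999041]
```

```bash

python3 -m creep '[{"translation":[-0.001,0.0015,0.04],"turn":[0,0,0],"hand":0.3},{"translation":[0,0,0.02],"turn":[0,0,0],"hand":0.3},{"translation":[0,0,0.014],"turn":[0,0,0],"hand":0.3},{"translation":[0,0,0],"turn":[0,0,0],"hand":-1},{"translation":[0,0,0],"turn":[0,0,0],"hand":-1},{"translation":[0,0,0],"turn":[0,0,0],"hand":-1},{"translation":[0,0,0],"turn":[0,0,0],"hand":-1}]' 25
python3 -m creep '[{"translation":[-0.015,0,-0.0035],"turn":[0,0,0],"hand":-1},{"translation":[-0.0173,0,-0.0027],"turn":[0,0,0],"hand":-1},{"translation":[-0.0174,0,-0.0012],"turn":[0,0,0],"hand":-1},{"translation":[-0.0174,0,0.0003],"turn":[0,0,0],"hand":-1},{"translation":[-0.0174,0,0.0019],"turn":[0,0,0],"hand":-1}]' 25
```

```text
time: 38.75
eef_pos: [0.702, 0.0687, 0.2401]
orientation: [[0.994, 0.109, 0.001], [0.109, -0.994, 0.003], [0.001, -0.003, -1.0]]
ft_force: [-0.7, 5.4, -4.3]
gripper_width: 0.0397
gripper_force: 25.0
time: 39.25
eef_pos: [0.6194, 0.0598, 0.2474]
orientation: [[0.994, 0.109, 0.007], [0.109, -0.994, 0.003], [0.007, -0.003, -1.0]]
ft_force: [3.8, 8.1, -0.1]
gripper_width: 0.0396
gripper_force: 25.0
```

```bash

python3 -m creep '[{"translation":[-0.0171,0,0.0034],"turn":[0,0,0],"hand":-1},{"translation":[-0.0168,0,0.0048],"turn":[0,0,0],"hand":-1},{"translation":[-0.0163,0,0.0062],"turn":[0,0,0],"hand":-1},{"translation":[-0.0157,0,0.0077],"turn":[0,0,0],"hand":-1},{"translation":[-0.0149,0,0.009],"turn":[0,0,0],"hand":-1},{"translation":[-0.0141,0,0.0103],"turn":[0,0,0],"hand":-1},{"translation":[-0.0131,0,0.0114],"turn":[0,0,0],"hand":-1},{"translation":[-0.0122,0,0.0126],"turn":[0,0,0],"hand":-1}]' 25
python3 -m creep '[{"translation":[-0.0109,0,0.0136],"turn":[0,0,0],"hand":-1},{"translation":[-0.0098,0,0.0145],"turn":[0,0,0],"hand":-1},{"translation":[-0.0084,0,0.0153],"turn":[0,0,0],"hand":-1},{"translation":[-0.007,0,0.0159],"turn":[0,0,0],"hand":-1},{"translation":[-0.0056,0,0.0165],"turn":[0,0,0],"hand":-1},{"translation":[-0.0043,0,0.0169],"turn":[0,0,0],"hand":-1},{"translation":[0,0,0],"turn":[0,0,0],"hand":-1}]' 25
```

```text
time: 40.05
eef_pos: [0.4984, 0.0469, 0.1829]
orientation: [[0.994, 0.109, 0.003], [0.109, -0.994, 0.004], [0.003, -0.003, -1.0]]
ft_force: [-9.1, 10.6, 13.1]
gripper_width: 0.0396
gripper_force: 25.0
time: 40.75
eef_pos: [0.4505, 0.0419, 0.0853]
orientation: [[0.994, 0.108, -0.004], [0.108, -0.994, 0.004], [-0.003, -0.004, -1.0]]
ft_force: [-6.0, 11.8, -2.7]
gripper_width: 0.0397
gripper_force: 25.0
```

```bash

python3 -m creep '[{"translation":[-0.0027,0,0.0165],"turn":[0,0,0],"hand":-1},{"translation":[-0.001,0,0.0135],"turn":[0,0,0],"hand":-1},{"translation":[0,0,0],"turn":[0,0,0],"hand":-1},{"translation":[0,0,0],"turn":[0,0,0],"hand":-1}]' 25
python3 -m creep '[{"translation":[0,0,0.003],"turn":[0,0,0],"hand":-1},{"translation":[0,0,0],"turn":[0,0,0],"hand":-1},{"translation":[0,0,0],"turn":[0,0,0],"hand":-1}]' 25
```

```text
time: 41.15
eef_pos: [0.4471, 0.0415, 0.056]
orientation: [[0.994, 0.108, -0.004], [0.108, -0.994, 0.004], [-0.004, -0.004, -1.0]]
ft_force: [-5.4, 10.5, -3.8]
gripper_width: 0.0398
gripper_force: 25.0
time: 41.45
eef_pos: [0.4469, 0.0415, 0.0532]
orientation: [[0.994, 0.108, -0.004], [0.108, -0.994, 0.004], [-0.004, -0.004, -1.0]]
ft_force: [-7.4, 10.0, -3.0]
gripper_width: 0.0393
gripper_force: 25.0
```

```bash

python3 -m creep '[{"translation":[0,0,0.003],"turn":[0,0,0],"hand":-1},{"translation":[0,0,0],"turn":[0,0,0],"hand":-1},{"translation":[0,0,0],"turn":[0,0,0],"hand":-1}]' 25
python3 -m creep '[{"translation":[0,0,0.003],"turn":[0,0,0],"hand":-1},{"translation":[0,0,0],"turn":[0,0,0],"hand":-1},{"translation":[0,0,0],"turn":[0,0,0],"hand":-1}]' 25
```

```text
time: 41.75
eef_pos: [0.4468, 0.0415, 0.0502]
orientation: [[0.994, 0.108, -0.005], [0.108, -0.994, 0.004], [-0.004, -0.004, -1.0]]
ft_force: [-7.1, 9.8, -2.0]
gripper_width: 0.0398
gripper_force: 25.0
time: 42.05
eef_pos: [0.4467, 0.0415, 0.0472]
orientation: [[0.994, 0.108, -0.005], [0.108, -0.994, 0.004], [-0.004, -0.004, -1.0]]
ft_force: [-8.2, 10.5, -2.9]
gripper_width: 0.0399
gripper_force: 25.0
```

```bash

python3 -m creep '[{"translation":[0,0,0],"turn":[0,0,0],"hand":0.3},{"translation":[0,0,0],"turn":[0,0,0],"hand":0.3},{"translation":[0,0,0],"turn":[0,0,0],"hand":0.3},{"translation":[0,0,-0.04],"turn":[0,0,0],"hand":0.3},{"translation":[0,0,-0.03],"turn":[0,0,0],"hand":-1},{"translation":[0,0,0],"turn":[0,0,0],"hand":-1},{"translation":[0,0,0],"turn":[0,0,0],"hand":-1},{"translation":[0,0,0],"turn":[0,0,0],"hand":-1},{"translation":[0,0,0],"turn":[0,0,0],"hand":-1},{"translation":[0,0,0],"turn":[0,0,0],"hand":-1}]' 25
python3 - <<'E'
from h import *
d(.4472,.0419,.070)
c=cap("wrist")
for n in ("lid_tab","rivet_1_top"):
  for p in pinpoint(c,n)[:5]: print(n,round(p["score"],2),p["xy"],at(c,p["xy"],.057)[:2],at(c,p["xy"],.088)[:2])
c=cap("scene"); save(c,"s3.png",(140,140,300,260),5)
E
```

```text
time: 43.05
eef_pos: [0.4483, 0.0394, 0.1164]
orientation: [[0.994, 0.108, -0.002], [0.108, -0.994, 0.0], [-0.002, -0.001, -1.0]]
ft_force: [-0.6, -0.5, -0.1]
gripper_width: 0.0115
gripper_force: 0.0
tool delta mm [-0.7 -2.6 46.4] yaw 6.21 w 0.0115 F [-0.6 -0.5 -0.1] t 43.0
lid_tab 0.7 [251.3, 213.1] [0.4444567  0.04085308] [0.45726415 0.04196691]
rivet_1_top 0.61 [46.5, 167.3] [0.4638254  0.21909079] [0.47372287 0.19342594]
```

View pics/s3.png

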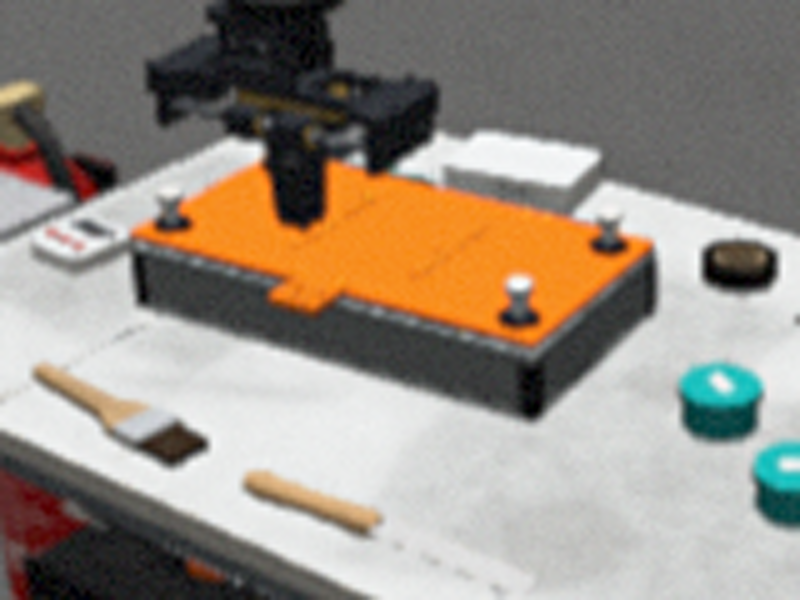

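The lid looks nearly shut. I'll press the tab down from above to be sure.

```bash

python3 -m creep '[{"translation":[0,-0.002,0.03],"turn":[0,0,0],"hand":-1},{"translation":[0,0,0.014],"turn":[0,0,0],"hand":-1},{"translation":[0,0,0.004],"turn":[0,0,0],"hand":-1},{"translation":[0,0,0.003],"turn":[0,0,0],"hand":-1},{"translation":[0,0,0.002],"turn":[0,0,0],"hand":-1},{"translation":[0,0,0],"turn":[0,0,0],"hand":-1}]' 25
python3 -m creep '[{"translation":[0,0,0.002],"turn":[0,0,0],"hand":-1},{"translation":[0,0,0.001],"turn":[0,0,0],"hand":-1},{"translation":[0,0,0],"turn":[0,0,0],"hand":-1}]' 25
```

```text
time: 43.85
eef_pos: [0.4493, 0.0412, 0.0648]
orientation: [[0.994, 0.108, 0.001], [0.108, -0.994, -0.0], [0.001, 0.0, -1.0]]
ft_force: [0.8, 0.0, -0.9]
gripper_width: 0.0
gripper_force: 0.0
time: 44.15
eef_pos: [0.4495, 0.0411, 0.0623]
orientation: [[0.994, 0.108, 0.001], [0.108, -0.994, -0.0], [0.001, 0.0, -1.0]]
ft_force: [-2.0, 0.7, 8.7]
gripper_width: 0.0005
gripper_force: 4.2
```

```bash

python3 -m creep '[{"translation":[0,0,0.0015],"turn":[0,0,0],"hand":-1},{"translation":[0,0,0],"turn":[0,0,0],"hand":-1},{"translation":[0,0,0],"turn":[0,0,0],"hand":-1}]' 25
python3 -m creep '[{"translation":[0,0,-0.04],"turn":[0,0,0],"hand":-1},{"translation":[0,0,-0.03],"turn":[0,0,0],"hand":-1},{"translation":[0.013,-0.045,0],"turn":[0,0,0],"hand":-1},{"translation":[0.013,-0.045,0],"turn":[0,0,0],"hand":-1},{"translation":[0.013,-0.045,0],"turn":[0,0,0],"hand":-1},{"translation":[0.002,-0.01,0],"turn":[0,0,0],"hand":-1},{"translation":[0,0,0],"turn":[0,0,0],"hand":-1},{"translation":[0,0,0],"turn":[0,0,0],"hand":-1}]' 25
python3 - <<'E'
from h import *
d(.474,.1915,.095); riv("rivet_1_top")
E
```

```text
time: 44.45
eef_pos: [0.4495, 0.0412, 0.0622]
orientation: [[0.994, 0.109, 0.001], [0.109, -0.994, -0.0], [0.001, 0.001, -1.0]]
ft_force: [-9.3, 1.4, 25.1]
gripper_width: 0.0007
gripper_force: 12.6
time: 45.25
eef_pos: [0.4734, 0.1892, 0.1296]
orientation: [[0.994, 0.109, -0.001], [0.109, -0.994, -0.001], [-0.001, 0.001, -1.0]]
ft_force: [-0.5, -0.6, 1.2]
gripper_width: 0.0003
gripper_force: 0.0
tool delta mm [ 0.8 -2.3 34.5] yaw 6.24 w 0.0003 F [-0.5 -0.6  1.2] t 45.2
```

The lid is shut, with a hard stop at 0.062. Next I press rivet 1 home.

```bash

python3 -m creep '[{"translation":[0.001,-0.002,0.03],"turn":[0,0,0],"hand":-1},{"translation":[0,0,0.008],"turn":[0,0,0],"hand":-1},{"translation":[0,0,0.005],"turn":[0,0,0],"hand":-1},{"translation":[0,0,0.004],"turn":[0,0,0],"hand":-1},{"translation":[0,0,0.004],"turn":[0,0,0],"hand":-1},{"translation":[0,0,0.003],"turn":[0,0,0],"hand":-1},{"translation":[0,0,0],"turn":[0,0,0],"hand":-1}]' 25
python3 -m creep '[{"translation":[0,0,0.002],"turn":[0,0,0],"hand":-1},{"translation":[0,0,0],"turn":[0,0,0],"hand":-1},{"translation":[0,0,0],"turn":[0,0,0],"hand":-1}]' 25
```

```text
time: 46.05
eef_pos: [0.4753, 0.1919, 0.0764]
orientation: [[0.994, 0.108, 0.001], [0.108, -0.994, -0.0], [0.001, 0.0, -1.0]]
ft_force: [-0.3, -1.3, 2.3]
gripper_width: 0.0002
gripper_force: 1.3
time: 46.35
eef_pos: [0.4754, 0.1919, 0.0761]
orientation: [[0.994, 0.109, 0.001], [0.109, -0.994, -0.0], [0.001, 0.001, -1.0]]
ft_force: [-8.0, -3.6, 19.9]
gripper_width: 0.0009
gripper_force: 10.1
```

```bash

python3 -m creep '[{"translation":[0,0,0.001],"turn":[0,0,0],"hand":-1},{"translation":[0,0,0],"turn":[0,0,0],"hand":-1}]' 25
python3 -m creep '[{"translation":[0,0,-0.045],"turn":[0,0,0],"hand":-1},{"translation":[0.045,0,0],"turn":[0,0,0],"hand":-1},{"translation":[0.045,0,0],"turn":[0,0,0],"hand":-1},{"translation":[0.037,0.0,0],"turn":[0,0,0],"hand":-1},{"translation":[0,0,0],"turn":[0,0,0],"hand":-1},{"translation":[0,0,0],"turn":[0,0,0],"hand":-1}]' 25
python3 - <<'E'
from h import *
d(.6005,.2055,.076)
E
```

```text
time: 46.55
eef_pos: [0.4755, 0.192, 0.0759]
orientation: [[0.994, 0.109, 0.001], [0.109, -0.994, -0.001], [0.001, 0.001, -1.0]]
ft_force: [-11.4, -4.5, 28.5]
gripper_width: 0.0003
gripper_force: 14.3
time: 47.15
eef_pos: [0.6007, 0.2058, 0.117]
orientation: [[0.994, 0.108, -0.001], [0.108, -0.994, 0.0], [-0.001, -0.0, -1.0]]
ft_force: [0.6, -0.2, -0.9]
gripper_width: 0.0006
gripper_force: 0.0
tool delta mm [-0.2  0.3 41. ] yaw 6.21 w 0.0006 F [ 0.6 -0.2 -0.9] t 47.1
```

```bash

python3 -m creep '[{"translation":[0,0,0.022],"turn":[0,0,0],"hand":-1},{"translation":[0,0,0.006],"turn":[0,0,0],"hand":-1},{"translation":[0,0,0.005],"turn":[0,0,0],"hand":-1},{"translation":[0,0,0.004],"turn":[0,0,0],"hand":-1},{"translation":[0,0,0.004],"turn":[0,0,0],"hand":-1},{"translation":[0,0,0.002],"turn":[0,0,0],"hand":-1},{"translation":[0,0,0],"turn":[0,0,0],"hand":-1},{"translation":[0,0,0],"turn":[0,0,0],"hand":-1}]' 25
python3 -m creep '[{"translation":[0,0,0.001],"turn":[0,0,0],"hand":-1},{"translation":[0,0,0],"turn":[0,0,0],"hand":-1}]' 25
```

```text
time: 47.95
eef_pos: [0.6009, 0.2059, 0.0763]
orientation: [[0.994, 0.108, 0.0], [0.108, -0.994, 0.0], [0.0, -0.0, -1.0]]
ft_force: [-5.5, 0.3, 10.4]
gripper_width: 0.0002
gripper_force: 5.2
time: 48.15
eef_pos: [0.601, 0.2059, 0.0762]
orientation: [[0.994, 0.109, 0.0], [0.109, -0.994, 0.0], [0.0, 0.0, -1.0]]
ft_force: [-8.6, -1.3, 16.1]
gripper_width: 0.0001
gripper_force: 8.2
```

```bash

python3 -m creep '[{"translation":[0,0,0.0015],"turn":[0,0,0],"hand":-1},{"translation":[0,0,0],"turn":[0,0,0],"hand":-1}]' 25
python3 -m creep '[{"translation":[0,0,-0.045],"turn":[0,0,0],"hand":-1},{"translation":[0,0.042,0],"turn":[0,0,0],"hand":-1},{"translation":[0,0.042,0],"turn":[0,0,0],"hand":-1},{"translation":[0,0.042,0],"turn":[0,0,0],"hand":-1},{"translation":[0,0.042,0],"turn":[0,0,0],"hand":-1},{"translation":[0,0.042,0],"turn":[0,0,0],"hand":-1},{"translation":[0,0.042,0],"turn":[0,0,0],"hand":-1},{"translation":[0,0.04,0],"turn":[0,0,0],"hand":-1},{"translation":[0,0,0],"turn":[0,0,0],"hand":-1},{"translation":[0,0,0],"turn":[0,0,0],"hand":-1}]' 25
python3 - <<'E'
from h import *
d(.6320,-.0847,.076)
E
```

```text
time: 48.35
eef_pos: [0.601, 0.206, 0.0761]
orientation: [[0.994, 0.109, 0.0], [0.109, -0.994, -0.0], [0.0, 0.0, -1.0]]
ft_force: [-12.8, -3.3, 25.3]
gripper_width: 0.0006
gripper_force: 12.6
time: 49.35
eef_pos: [0.6326, -0.0855, 0.1173]
orientation: [[0.994, 0.106, 0.001], [0.106, -0.994, 0.0], [0.001, -0.0, -1.0]]
ft_force: [-0.1, 0.3, -0.6]
gripper_width: 0.0002
gripper_force: 0.0
tool delta mm [-0.6 -0.8 41.3] yaw 6.09 w 0.0002 F [-0.1  0.3 -0.6] t 49.4
```

```bash

python3 -m creep '[{"translation":[0,0,0.022],"turn":[0,0,0],"hand":-1},{"translation":[0,0,0.006],"turn":[0,0,0],"hand":-1},{"translation":[0,0,0.005],"turn":[0,0,0],"hand":-1},{"translation":[0,0,0.004],"turn":[0,0,0],"hand":-1},{"translation":[0,0,0.004],"turn":[0,0,0],"hand":-1},{"translation":[0,0,0.002],"turn":[0,0,0],"hand":-1},{"translation":[0,0,0],"turn":[0,0,0],"hand":-1},{"translation":[0,0,0],"turn":[0,0,0],"hand":-1}]' 25
python3 -m creep '[{"translation":[0,0,0.002],"turn":[0,0,0],"hand":-1},{"translation":[0,0,0],"turn":[0,0,0],"hand":-1}]' 25
python3 -m creep '[{"translation":[0,0,-0.045],"turn":[0,0,0],"hand":-1},{"translation":[-0.045,0,0],"turn":[0,0,0],"hand":-1},{"translation":[-0.045,0,0],"turn":[0,0,0],"hand":-1},{"translation":[-0.037,0.0,0],"turn":[0,0,0],"hand":-1},{"translation":[0,0,0],"turn":[0,0,0],"hand":-1},{"translation":[0,0,0],"turn":[0,0,0],"hand":-1}]' 25
python3 - <<'E'
from h import *
d(.5048,-.0985,.076)
E
```

```text
time: 50.15
eef_pos: [0.6329, -0.0838, 0.0763]
orientation: [[0.994, 0.109, 0.001], [0.109, -0.994, 0.001], [0.001, -0.0, -1.0]]
ft_force: [-5.4, 3.6, 12.9]
gripper_width: 0.0005
gripper_force: 6.3
time: 50.35
eef_pos: [0.6331, -0.0838, 0.0761]
orientation: [[0.994, 0.109, 0.001], [0.109, -0.994, 0.0], [0.001, -0.0, -1.0]]
ft_force: [-11.7, 6.4, 24.1]
gripper_width: 0.0004
gripper_force: 12.3
time: 50.95
eef_pos: [0.5065, -0.0987, 0.1179]
orientation: [[0.994, 0.107, 0.002], [0.107, -0.994, -0.001], [0.002, 0.001, -1.0]]
ft_force: [0.7, -0.1, 0.6]
gripper_width: 0.0006
gripper_force: 0.0
tool delta mm [-1.8 -0.4 41.9] yaw 6.17 w 0.0006 F [ 0.7 -0.1  0.6] t 51.0
```

```bash

python3 -m creep '[{"translation":[-0.0015,0,0.022],"turn":[0,0,0],"hand":-1},{"translation":[0,0,0.006],"turn":[0,0,0],"hand":-1},{"translation":[0,0,0.005],"turn":[0,0,0],"hand":-1},{"translation":[0,0,0.004],"turn":[0,0,0],"hand":-1},{"translation":[0,0,0.004],"turn":[0,0,0],"hand":-1},{"translation":[0,0,0.002],"turn":[0,0,0],"hand":-1},{"translation":[0,0,0],"turn":[0,0,0],"hand":-1},{"translation":[0,0,0],"turn":[0,0,0],"hand":-1}]' 25
python3 -m creep '[{"translation":[0,0,0.002],"turn":[0,0,0],"hand":-1},{"translation":[0,0,0],"turn":[0,0,0],"hand":-1}]' 25
python3 -m creep '[{"translation":[0,0,-0.045],"turn":[0,0,0],"hand":-1},{"translation":[0,0,-0.045],"turn":[0,0,0],"hand":-1},{"translation":[0,0,-0.04],"turn":[0,0,0],"hand":-1},{"translation":[-0.04,0.02,-0.02],"turn":[0,0,0],"hand":-1},{"translation":[-0.04,0.04,0],"turn":[0,0,0],"hand":-1},{"translation":[-0.03,0.04,0],"turn":[0,0,0],"hand":-1},{"translation":[0,0,0],"turn":[0,0,0],"hand":-1},{"translation":[0,0,0],"turn":[0,0,0],"hand":-1}]' 25
python3 - <<'E'
from h import *
c=cap("scene"); a=c["image"][140:260,140:300]
t=cap("top"); b=t["image"][140:260,120:280]
cv2.imwrite("pics/fin.png",cv2.resize(np.vstack([a,b])[:,:,::-1],None,fx=2.5,fy=2.5,interpolation=cv2.INTER_CUBIC))
E
```

```text
time: 51.75
eef_pos: [0.5054, -0.0985, 0.0761]
orientation: [[0.994, 0.109, 0.001], [0.109, -0.994, -0.0], [0.001, 0.0, -1.0]]
ft_force: [-6.9, 2.5, 17.5]
gripper_width: 0.0003
gripper_force: 8.4
time: 51.95
eef_pos: [0.5056, -0.0986, 0.0759]
orientation: [[0.994, 0.109, 0.001], [0.109, -0.994, -0.0], [0.0, 0.001, -1.0]]
ft_force: [-13.4, 6.4, 32.8]
gripper_width: 0.0003
gripper_force: 16.8
time: 52.75
eef_pos: [0.4102, -0.2058, 0.2226]
orientation: [[0.994, 0.105, 0.001], [0.105, -0.994, -0.0], [0.001, 0.0, -1.0]]
ft_force: [0.4, -0.0, -0.2]
gripper_width: 0.0001
gripper_force: 0.0
```

```bash
python3 - <<'E'
from h import *
t=cap("top");w=lambda im:(im.min(2)>150)&(im.max(2)-im.min(2)<50)
for q in [(156,217),(251,205),(152,176),(246,164)]:
    uv,n=blob(t,q,6,w); print(uv,n,at(t,uv,.076)[:2])
for n in ("timer","tape_measure","tape_roll"):
    print(n,[(round(p["score"],2),at(t,p["xy"],0)[:2].round(3)) for p in pinpoint(t,n)])
E
```

```text
[156.09090909 216.90909091] 22 [0.47362194 0.19109668]
[250.70833333 205.        ] 24 [ 0.50467468 -0.09841448]
[151.60869565 175.7826087 ] 23 [0.60015131 0.20500006]
[245.6  164.04] 25 [ 0.63179311 -0.08474953]
timer [(0.8, array([0.485, 0.298]))]
tape_measure [(0.51, array([0.369, 0.314]))]
tape_roll [(0.76, array([ 0.752, -0.124]))]
```

```bash
python3 -c "
from station import *
print(job_done())"
```

```text
the job is handed in; nothing more can be done
None
```

The job is handed in: both moisture tins found on the bench have their lids pressed home and stand upright in the case, the lid is shut, and all four pins are pushed back onto their collars.

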